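# Lay out the starter-rebuild parts on the pocketed tray

## Robot

A 7-joint arm with a two-finger parallel gripper is mounted at the origin on a cart in front of the work surface, level with it; the furniture and walls round the work are solid. World frame = base frame: x ahead of the robot, y to its left, z up, the work surface at z = 0. Lengths are in mm, angles in rad, forces in N, time in s.
With the tool pointing down it reaches from about 400 to 850 mm from the base axis. Payload 4.4 kg.
Tool frame: the origin (TCP) lies at the very end of the fingers, on their centre line; the grasp point (between the pads) lies arm.hold_point_z behind it (arm.hold_point_z is the distance from the TCP to the grasp point, in mm); z points along the fingers, y is the direction in which the jaws open and shut (so a half turn about z gives the same grasp; the last joint's range is limited). The gripper opens to 94 mm and grips with 3 to 60 N. Pads are 16 mm wide; open, the fingers measure 119 mm over their backs; the gripper's body (75 mm by 177 mm) begins 78 mm behind the grasp point.
Start: joints at [1.234, 0.628, 0.038, 1.517, -0.027, 0.996, -0.02], TCP at [173.905, -626.319, 205.478] pointing down, gripper open.
Joint ranges: [-3.06, 3.06], [-0.37, 2.12], [-1.25, 1.32], [0.18, 2.47], [-1.1, 4.24], [0.23, 1.98], [-2.94, 2.94]. Speed limits (rad/s): [2.57, 2.57, 3.14, 3.14, 3.14, 3.14, 3.14].

## Interface

Orientations are given as a unit quaternion [x, y, z, w].
In Python, from plant import readout, optics, arm gives the robot as it stands. The module is installed in compiled form; this text tells all that it offers.
- The arm moves only by the tool move_arm, never from a script. Its argument "motion" is a list that holds one entry, the list of rows, each a list of 5 numbers: the shift along the tool's x, y, z in m, then the turn about the tool's z in degrees, then the closure, from -1 (fully open) to 1 (shut). A call has 1 to 10 rows; each row shifts and turns the commanded pose from where the row before left it, along the tool's axes as they then stand; what a row does not reach is not made up. A row lasts 1/12 s, in which the tool goes at most 41.7 mm and 7.16 degrees, less where a joint would pass 70% of its speed; a pose out of reach is approached as far as the arm can. A call is refused whole if a number of a shift passes 0.0417 or a number of a turn 7.16, either way. A call with a gripper value outside its range is refused whole. The fingers move at their own pace and stop on an object; "squeeze" is the grip in N (left out, the last holds). Time passes only in rows, so rows that do not move let the fingers close. It gives the time, the measured TCP pose, the force and the opening at its end, in the units of the state.
- readout.read_state(): the state, without advancing time (a new reading comes with each control period).
- optics.get_image(name): name is "side" or "top" or "wrist"; returns (picture, depth): 420x560x3 uint8, blue, green, red; 420x560 float32, mm along the optical axis (not along the pixel's ray), 0 where there is no reading.
- optics.calibration(name): a dict with "K" (3x3 intrinsics, pixels), "dist_coeffs" ([k1, k2, p1, p2, k3] as OpenCV has them; the pictures are not rectified), "T" (4x4, takes a point from camera to world coordinates); the wrist camera has in their place "tool_from_camera" (4x4, takes a point from camera to tool coordinates, whose origin is the TCP and whose axes are the flange's). Camera axes: x right, y down, z forward; pixel columns grow to the right and rows downward; lengths in mm; the calibration is good to about 2 mm. A picture is of the moment at which its call begins: read the wrist's pose just before it. calibration takes no time and is no camera call.
- arm.sign_off(): hands the job in, once; it reports no verdict.
The state is a dict: "time_s": time; "q": joint angles; "dq": joint speeds; "tau": joint torques, N m; "tcp_pos": TCP position; "ee_rot": TCP orientation; "ft_force": force on the tool from outside, world axes, zero at the start; "wrist_torque": the same for the moment, N m; "gripper_width": finger opening in mm.
Only numpy, scipy, OpenCV 4.12 (cv2) and the standard library are available. Lean on these libraries where they do the work, as an engineer would, in place of code of your own. Each camera call takes 0.05 s, during which the arm holds its last target.

## Task

Lay out the rebuild parts on the wooden tray, each flat in the middle of its pocket: the bearing in the back row between the brown carton and the black carton, with the gear centred on top of it, hub up; the hexagon nut in front of the bearing; the small white carton in front of the brown carton, set square to the tray; and the brass bush standing on its flange in front of the black carton. In front means the next pocket towards the robot. Leave the brown and black cartons and the tape roll where they are.

Things in the scene. Friction and masses are not known exactly. Their poses are not given: they have to be found in the camera images.
- tray: Fixed plywood tray, 200 (x) by 296 (y) mm, with six pockets 92 mm square in two rows of three. Origin at the centre of its underside; x to the back (away from the robot), y to the left. Pocket centres: x = +48 (back row) or -48 mm (front row), y = +96, 0, -96 mm. Pocket floor 3 mm above the bench, 4 mm strips between pockets 8 mm above that floor, outer rim 10 mm above it.
- brown_carton: Brown cardboard carton, 61 (x) by 75 (y) by 45 mm high, standing in one end pocket of the tray's back row (left or right), its axes parallel to the tray's. Origin at the centre of its underside. It stays there. Mind the fixed wall shelf behind the tray: its front edge is 0.60 m from the base axis, its underside 0.47 m above the bench.
- black_carton: Black carton, 66 (x) by 80 (y) by 30 mm high, standing in the other end pocket of the back row, its axes parallel to the tray's. Origin at the centre of its underside. It stays there.
- bearing: Grey steel ball bearing lying flat on the bench, 52 mm across, 15 mm high, with a bore and a ring of balls. Origin at the centre of its underside, z up its axis.
- gear: Grey steel toothed gear lying flat on the bench, hub up: toothed rim 56 mm across and 16 mm high, hub 30 mm across rising to 28 mm. Origin at the centre of its flat underside, z up its axis.
- white_carton: Small white carton lying flat on the open bench beside the tray (another like it at the back wall, far right, is not meant), 51 (x) by 60 (y) by 22 mm high. Origin at the centre of its underside, z up.
- bush: Brass flanged bush standing on its flange: flange 44 mm across and 6 mm thick, round barrel 30 mm across above it up to 45 mm. Origin at the centre of the flange's underside, z up the barrel.
- nut: Large steel hexagon nut lying flat, 41 mm across flats (47 mm across corners), 20 mm high. Origin at the centre of its underside, z along its axis; two of its flats face +y and -y of its own frame.
- tape_roll: Roll of black tape with a brown core lying flat among the parts, 66 mm across, 19 mm high; not needed, to be left alone. Origin at the centre of its underside.
Mind the look-alikes: they are no part of the job. Of the things shaped like the bush, the brass one is meant. Leave any orange look-alike of the white_carton alone.

How it is judged:
By the outcome, as a careful person would: the job done as asked, in the order asked, and still so for the second after the job is handed in, with the robot touching nothing.
It also fails if it takes over 136 s, if anything falls off the work surface, if the arm or the gripper's body presses on something with over 40 N, if the wrist force passes 120 N, or if a joint passes its speed limit or range.

## Working session

There is one attempt and no reset: what is moved stays moved. The work goes in short steps, Python scripts to look and compute and a tool call to move; the robot and the scene stay as the last step left them, time stands still between calls to the robot, and variables do not carry over. Pictures are saved under pics/ and viewed, and the job is handed in when it is done.

Besides the shell and the picture viewer there is one more tool, called after ">>>" as a command line: name --argument value ..., lists and objects as JSON in quotes. move_arm: Moves the arm, as the interface text tells. Its arguments: {"type":"object","properties":{"motion":{"type":"array","items":{"type":"array","items":{"type":"array","items":{"type":"number"}}}},"squeeze":{"type":"number"}},"required":["motion"]}

```bash
mkdir -p pics; cat > look.py <<'E'
import sys,cv2,numpy as np
from plant import readout,optics,arm
tag=sys.argv[1]
for n in sys.argv[2:]:
    s=readout.read_state()
    im,d=optics.get_image(n)
    cv2.imwrite(f'pics/{tag}_{n}.png',im)
    np.savez(f'pics/{tag}_{n}.npz',im=im,d=d,tcp=s['tcp_pos'],rot=s['ee_rot'])
print({k:np.round(v,3).tolist() for k,v in readout.read_state().items()},arm.hold_point_z)
E
python3 look.py a top side wrist
python3 -c "
from plant import optics
for n in ['top','side','wrist']: print(n,optics.calibration(n))"
```

```text
{'time_s': 0.15, 'q': [1.234, 0.629, 0.038, 1.518, -0.027, 0.996, -0.02], 'dq': [-0.002, -0.003, 0.003, -0.002, 0.001, 0.001, -0.001], 'tau': [0.002, -55.008, 1.145, -18.682, -0.052, 0.021, 0.0], 'tcp_pos': [173.748, -625.828, 204.786], 'ee_rot': [0.991, 0.135, -0.0, -0.001], 'ft_force': [1.128, 0.051, -0.018], 'wrist_torque': [0.024, -0.038, 0.009], 'gripper_width': 93.77} 18.8
top {'K': array([[392.02707585,   0.        , 275.30715899],
       [  0.        , 392.02707585, 210.50865697],
       [  0.        ,   0.        ,   1.        ]]), 'dist_coeffs': array([0.00167793, 0.        , 0.        , 0.        , 0.        ]), 'T': array([[ 6.08324516e-03, -9.92999892e-01,  1.17958501e-01,
         3.18353469e+02],
       [-9.99847545e-01, -4.10926125e-03,  1.69705596e-02,
        -3.22220091e+01],
       [-1.63670416e-02, -1.18043753e-01, -9.92873503e-01,
         1.13535266e+03],
       [ 0.00000000e+00,  0.00000000e+00,  0.00000000e+00,
         1.00000000e+00]])}
side {'K': array([[405.03271037,   0.        , 278.5965424 ],
       [  0.        , 405.03271037, 210.45043622],
       [ 
[... 397 characters left out ...]
   [ 0.00000000e+00,  0.00000000e+00,  0.00000000e+00,
         1.00000000e+00]])}
wrist {'K': array([[291.95702774,   0.        , 282.41063432],
       [  0.        , 291.95702774, 206.40809491],
       [  0.        ,   0.        ,   1.        ]]), 'dist_coeffs': array([-0.03738389,  0.        ,  0.        ,  0.        ,  0.        ]), 'tool_from_camera': array([[ 1.39880458e-04, -9.69468140e-01, -2.45217263e-01,
         7.21779751e+01],
       [ 9.99999963e-01,  1.92613949e-04, -1.91065805e-04,
        -3.57132380e-01],
       [ 2.32464476e-04, -2.45217227e-01,  9.69468131e-01,
        -1.79286992e+02],
       [ 0.00000000e+00,  0.00000000e+00,  0.00000000e+00,
         1.00000000e+00]])}
```

View pics/a_top.png

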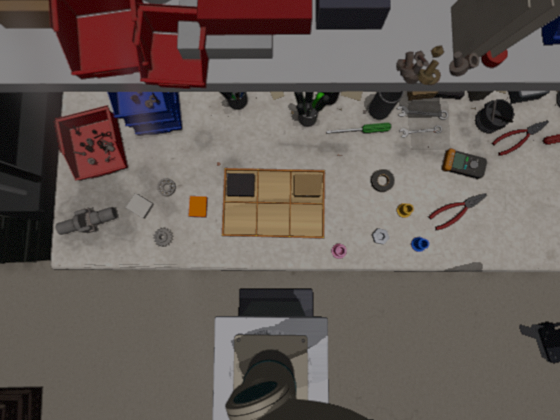

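View pics/a_side.png

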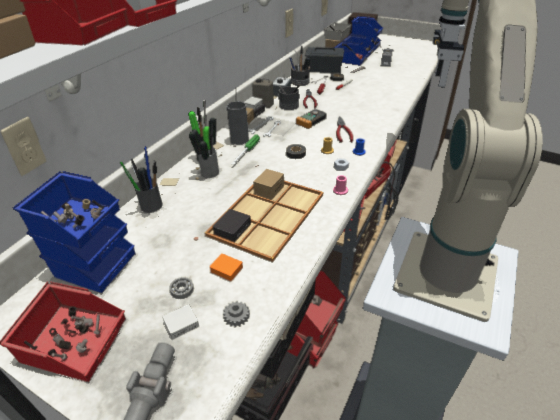

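View pics/a_wrist.png

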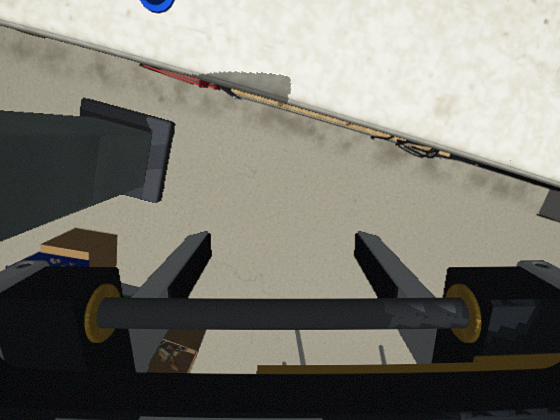

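The top view shows the tray centred near (274,203). The black carton is at back left (240,184) and the brown one at back right (307,184). Ring parts are at (166,187) and (163,237), the white carton at (140,205), the nut at (380,236) and the brass bush at (405,210). Next I measure from enlarged crops.

```bash
cat > h.py <<'E'
import numpy as np,cv2
from scipy.spatial.transform import Rotation as R
from plant import optics
def load(f): return np.load(f'pics/{f}.npz')
def camT(name,tcp=None,rot=None):
    c=optics.calibration(name)
    if name!='wrist': return c['K'],c['dist_coeffs'],c['T']
    W=np.eye(4);W[:3,:3]=R.from_quat(rot).as_matrix();W[:3,3]=tcp
    return c['K'],c['dist_coeffs'],W@c['tool_from_camera']
def rays(name,px,z,tcp=None,rot=None):
    K,D,T=camT(name,tcp,rot)
    p=cv2.undistortPoints(np.array(px,float).reshape(-1,1,2),K,D).reshape(-1,2)
    d=np.c_[p,np.ones(len(p))]@T[:3,:3].T;o=T[:3,3]
    return o+d*((z-o[2])/d[:,2])[:,None]
def proj(name,P,tcp=None,rot=None):
    K,D,T=camT(name,tcp,rot);Ti=np.linalg.inv(T)
    return cv2.projectPoints(np.array(P,float).reshape(-1,1,3),cv2.Rodrigues(Ti[:3,:3])[0],Ti[:3,3],K,D)[0].reshape(-1,2)
def cloud(name,d,tcp=None,rot=None):
    K,D,T=camT(name,tcp,rot);v,u=np.mgrid[:420,:560]
    p=cv2.undistortPoints(np.c_[u.ravel(),v.ravel()].astype(float).reshape(-1,1,2),K,D).reshape(-1,2)
    P=np.c_[p,np.ones(len(p))]*d.reshape(-1,1)
    return (P@T[:3,:3].T+T[:3,3]).reshape(420,560,3)
E
python3 - <<'E'
from h import *
f=load('a_top');im=f['im'];C=cloud('top',f['d'])
for n,(x,y) in dict(r1=(166,187),r2=(163,237),white=(140,205),nut=(380,236),bush=(405,210),tray=(274,203),tape=(382,180),pink=(339,251),orange=(198,206)).items():
    w=C[y-12:y+13,x-12:x+13]; z=w[...,2]; fl=np.median(z); 
    m=z>6
    print(n,rays('top',[(x,y)],10)[0].round(),'ztop',np.percentile(z,98).round(1),'floor',np.percentile(z,20).round(1),'cloud ctr',w[m][:,:2].mean(0).round(), m.sum())
a=cv2.resize(im[150:270,60:260],(800,480),interpolation=cv2.INTER_CUBIC);b=cv2.resize(im[150:270,210:440],(800,417),interpolation=cv2.INTER_CUBIC)
cv2.imwrite('pics/a1.png',a);cv2.imwrite('pics/a2.png',b)
E
```

```text
r1 [520. 307.  10.] ztop 17.3 floor -1.8 cloud ctr [517. 302.] 213
r2 [374. 310.  10.] ztop 29.1 floor -1.7 cloud ctr [374. 305.] 268
white [467. 381.  10.] ztop 24.7 floor -0.7 cloud ctr [463. 376.] 383
nut [ 380. -312.   10.] ztop 22.6 floor -1.7 cloud ctr [ 378. -303.] 166
bush [ 455. -386.   10.] ztop 45.7 floor -1.8 cloud ctr [ 453. -378.] 159
tray [474.  -9.  10.] ztop 11.6 floor 0.8 cloud ctr [464.  -8.] 69
tape [ 543. -322.   10.] ztop 22.5 floor -0.1 cloud ctr [ 541. -322.] 365
pink [ 337. -195.   10.] ztop 45.4 floor -1.6 cloud ctr [ 337. -191.] 134
orange [464. 212.  10.] ztop 24.7 floor -0.7 cloud ctr [463. 210.] 383
```

View pics/a1.png

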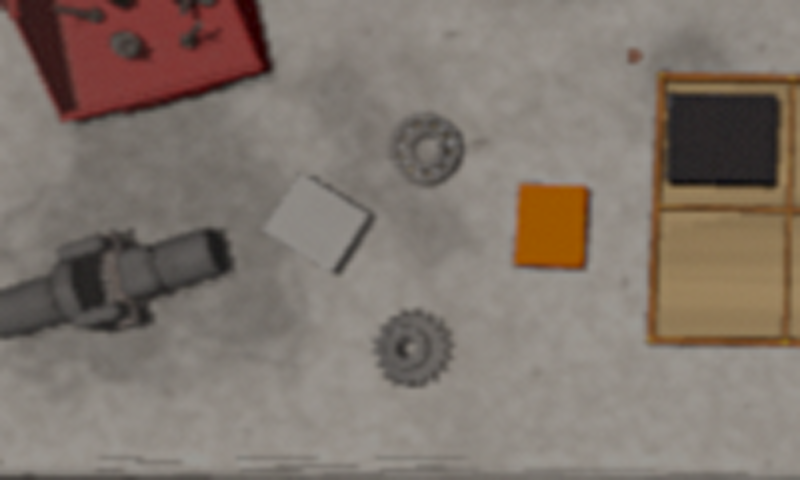

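View pics/a2.png

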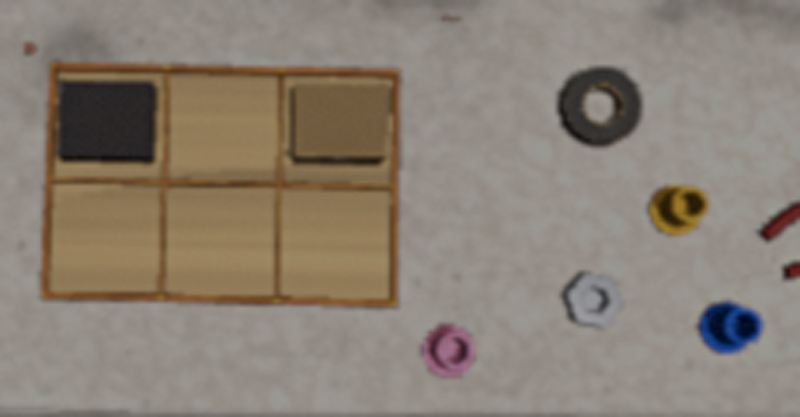

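Crops show the bearing at about (167,187) in the full picture, with balls and a bore, and the gear at (163,237). The tray is turned slightly. I'll turn to yaw 0 so the tool axes match the world's, then move towards the tray for a wrist view.

>>> move_arm --motion '[[[0.03,0,0,5.17,-1],[0.03,0,0,5.17,-1],[0.03,0,0,5.17,-1],[0.03,-0.02,0,0,-1],[0.03,-0.02,0,0,-1],[0.02,-0.035,0,0,-1],[0.02,-0.035,0,0,-1],[0.02,-0.035,0,0,-1],[0.01,-0.04,0,0,-1],[0.01,-0.04,0,0,-1]]]' --squeeze 20

```text
time_s: 0.98
tcp_pos: [403.0, -383.0, 205.1]
ee_rot: [1.0, 0.0, 0.0, -0.0]
ft_force: [0.1, 1.2, 0.8]
gripper_width: 94.2
```

>>> move_arm --motion '[[[0.001,-0.041,0,0,-1],[0.001,-0.041,0,0,-1],[0.001,-0.041,0,0,-1],[0.001,-0.041,0,0,-1],[0.001,-0.041,0,0,-1],[0.001,-0.041,0,0,-1],[0.001,-0.041,0,0,-1],[0.001,-0.041,0,0,-1],[0,-0.041,0,0,-1],[0,0,0,0,-1]]]'

```text
time_s: 1.82
tcp_pos: [410.0, -7.8, 205.5]
ee_rot: [1.0, 0.006, -0.0, -0.002]
ft_force: [0.0, -0.4, 0.3]
gripper_width: 94.3
```

```bash
python3 look.py b wrist
```

```text
{'time_s': 1.867, 'q': [-0.081, 0.292, 0.055, 2.143, -0.026, 0.707, -1.57], 'dq': [0.077, 0.005, 0.068, -0.005, 0.024, 0.002, 0.036], 'tau': [-2.071, -32.34, -0.651, -14.462, -0.255, -0.07, -0.326], 'tcp_pos': [410.083, -11.782, 205.516], 'ee_rot': [1.0, 0.005, 0.0, -0.001], 'ft_force': [-0.141, -0.6, -0.18], 'wrist_torque': [-0.057, 0.01, 0.019], 'gripper_width': 94.048} 18.8
```

View pics/b_wrist.png

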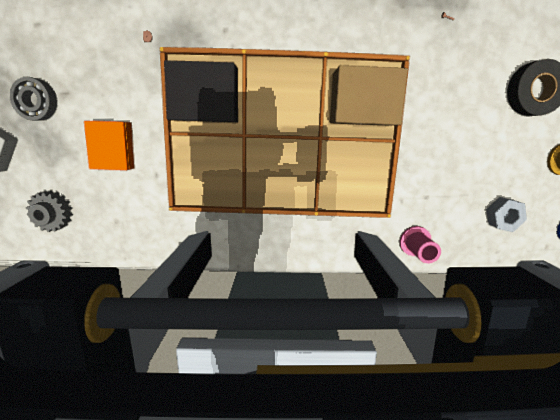

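The wrist view shows the whole tray: rim corners near (162,48), (409,57), (390,216) and (170,210). The bearing is at (33,99), the gear at (50,211), the nut at (507,214) and the tape roll at (540,88). The arm was still settling, so I hold and retake.

>>> move_arm --motion '[[[0,0,0,0,-1],[0,0,0,0,-1],[0,0,0,0,-1]]]'

```text
time_s: 2.12
tcp_pos: [410.1, -17.9, 205.4]
ee_rot: [1.0, -0.002, -0.0, 0.0]
ft_force: [0.6, -0.3, 0.0]
gripper_width: 94.3
```

```bash
python3 look.py c wrist top; python3 - <<'E'
from h import *
def tray(f,name):
    im=f['im'];tcp,rot=f['tcp'],f['rot']
    hsv=cv2.cvtColor(im,cv2.COLOR_BGR2HSV)
    m=cv2.inRange(hsv,(5,50,20),(28,255,255))
    if name=='top': m[:160]=0;m[250:]=0;m[:,:215]=0;m[:,335:]=0
    else: m[:,:150]=0;m[:,420:]=0;m[222:]=0
    m=cv2.morphologyEx(m,cv2.MORPH_CLOSE,np.ones((9,9)))
    cs=max(cv2.findContours(m,0,1)[0],key=cv2.contourArea)
    h=cv2.approxPolyDP(cv2.convexHull(cs),6,True)[:,0]
    P=rays(name,h,13,tcp,rot)
    print(name,h.tolist(),P.round(1).tolist())
    W=rays(name,cv2.convexHull(cs)[:,0],13,tcp,rot)[:,:2].astype(np.float32)
    print(cv2.minAreaRect(W))
tray(load('c_top'),'top');tray(load('c_wrist'),'wrist')
E
```

```text
{'time_s': 2.217, 'q': [-0.072, 0.293, 0.059, 2.143, -0.026, 0.707, -1.57], 'dq': [-0.003, -0.001, -0.006, -0.0, -0.001, -0.003, -0.002], 'tau': [-0.161, -32.28, 0.616, -14.546, -0.006, -0.073, 0.004], 'tcp_pos': [410.14, -17.679, 205.447], 'ee_rot': [1.0, -0.002, -0.0, 0.0], 'ft_force': [-0.198, 0.17, 0.749], 'wrist_torque': [0.04, 0.016, -0.025], 'gripper_width': 93.944} 18.8
top [[324, 170], [324, 237], [301, 248], [295, 230], [303, 169]] [[571.1, -154.2, 13.0], [376.1, -152.5, 13.0], [344.5, -86.9, 13.0], [395.7, -69.8, 13.0], [573.9, -93.1, 13.0]]
((459.1833190917969, -111.78108215332031), (82.89214324951172, 229.83734130859375), 89.51050567626953)
wrist [[150, 49], [397, 53], [382, 215], [161, 212]] [[579.4, 137.9, 13.0], [573.9, -152.6, 13.0], [375.9, -149.5, 13.0], [380.9, 144.1, 13.0]]
((477.1116027832031, -4.761260986328125), (295.6723937988281, 199.84291076660156), 88.97171020507812)
```

```bash
python3 - <<'E'
from h import *
P=rays('top',[(225,168.4),(324.4,170.4),(324.1,237.7),(222.4,235.4)],13);print(P.round(1),P.mean(0))
print('bearing/gear top', rays('top',[(167,187.3)],15)[0],rays('top',[(163.3,237)],16)[0])
f=load('c_wrist');cv2.imwrite('pics/c1.png',cv2.resize(f['im'][50:250,0:140],(420*1,600)))
C=cloud('wrist',f['d'],f['tcp'],f['rot'])
for n,(u,v) in dict(black=(195,90),brown=(360,95),floor=(275,80),floor2=(205,170),bench=(100,30)).items(): print(n,C[v,u].round(1))
c,s=np.cos(-.0185),np.sin(-.0185);Rm=np.array([[c,-s],[s,c]]);t=np.array([477.1,-4.8])
for x in(48,-48):
  for y in (96,0,-96): print(x,y,(Rm@[x,y]+t).round(1))
E
```

```text
[[ 575.2  135.    13. ]
 [ 569.9 -155.3   13. ]
 [ 374.1 -152.8   13. ]
 [ 379.2  138.3   13. ]] [474.60771399  -8.71396089  13.        ]
bearing/gear top [518.203798   302.74208163  15.        ] [373.55640928 307.48150767  16.        ]
black [530.1  81.8  33.5]
brown [ 522.3 -102.4   48. ]
floor [545.2  -8.6   2.6]
floor2 [435.1  84.2   3. ]
bench [604.8 201.4   2.7]
48 96 [526.9  90.3]
48 0 [525.1  -5.7]
48 -96 [ 523.3 -101.7]
-48 96 [430.9  92.1]
-48 0 [429.1  -3.9]
-48 -96 [427.3 -99.9]
```

View pics/c1.png

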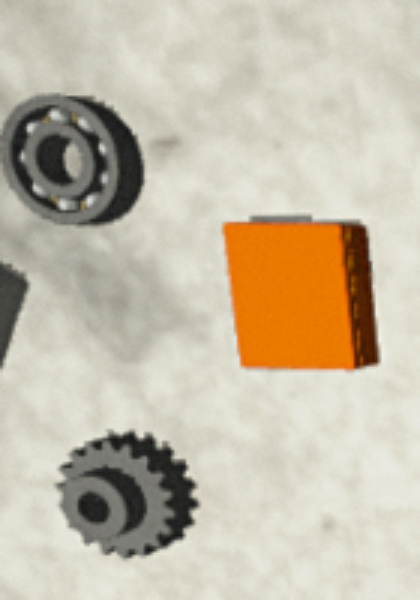

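>>> move_arm --motion '[[[0,-0.04,0,0,-1],[0,-0.04,0,0,-1],[0,-0.04,0,0,-1],[0,-0.04,0,0,-1],[0,-0.04,0,0,-1],[0,-0.04,0,0,-1],[0,-0.04,0,0,-1],[0,-0.04,0,0,-1],[0,0,0,0,-1],[0,0,0,0,-1]]]'

```text
time_s: 3.05
tcp_pos: [410.0, 305.3, 205.0]
ee_rot: [1.0, 0.001, -0.0, -0.0]
ft_force: [-0.8, -1.1, -0.1]
gripper_width: 94.1
```

>>> move_arm --motion '[[[0,0,0,0,-1],[0,0,0,0,-1],[0,0,0,0,-1]]]'

```text
time_s: 3.3
tcp_pos: [410.7, 301.7, 205.5]
ee_rot: [1.0, -0.002, 0.0, 0.0]
ft_force: [-0.2, 0.5, 0.2]
gripper_width: 94.0
```

```bash
python3 look.py d wrist
```

```text
{'time_s': 3.35, 'q': [-0.682, 0.428, -0.011, 1.903, 0.007, 0.811, -2.27], 'dq': [-0.005, -0.002, -0.006, -0.005, -0.002, 0.003, -0.004], 'tau': [-0.099, -41.746, 0.38, -16.201, 0.035, -0.064, 0.003], 'tcp_pos': [410.7, 302.013, 205.611], 'ee_rot': [1.0, -0.001, 0.0, 0.0], 'ft_force': [0.83, -0.64, -0.244], 'wrist_torque': [-0.005, 0.009, 0.034], 'gripper_width': 94.025} 18.8
```

View pics/d_wrist.png

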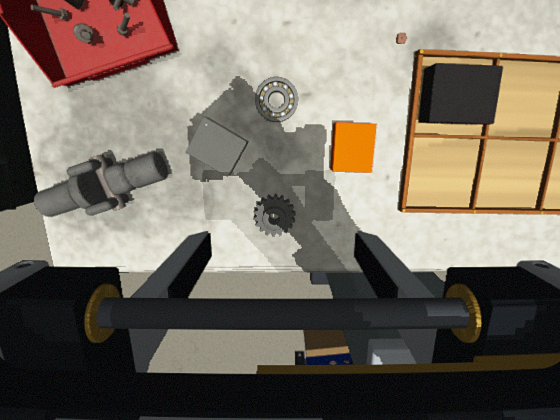

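The wrist view shows the bearing at (276,99), the gear at (272,215) and the white carton at (218,146). The depth map gives heights, so I use it for masks.

```bash
cat >> h.py <<'E'
def seg(f,name,u,v,z0,z1,ztop,r=40,show=True):
    """component of depth heights in z0..z1 near pixel; outline cast on plane ztop -> min circle and rect"""
    C=cloud(name,f['d'],f['tcp'],f['rot']);m=((C[...,2]>z0)&(C[...,2]<z1)).astype(np.uint8)
    w=np.zeros_like(m);w[max(v-r,0):v+r,max(u-r,0):u+r]=1;m&=w
    n,l,s,c=cv2.connectedComponentsWithStats(m)
    i=1+np.argmin([np.hypot(*(c[k]-[u,v]))-0.05*s[k,4] for k in range(1,n)])
    cs=max(cv2.findContours((l==i).astype(np.uint8),0,1)[0],key=cv2.contourArea)
    P=rays(name,cs[:,0],ztop,f['tcp'],f['rot'])[:,:2].astype(np.float32)
    Q=C[l==i]
    print((u,v),'n',s[i,4],'z',np.percentile(Q[:,2],[5,50,95]).round(1),'circ',np.round(cv2.minEnclosingCircle(P)[0],1),round(2*cv2.minEnclosingCircle(P)[1],1),'rect',cv2.minAreaRect(P))
    return cs,P
E
python3 - <<'E'
from h import *
f=load('d_wrist')
C=cloud('wrist',f['d'],f['tcp'],f['rot']);print('bench z',C[100,350],C[190,100])
seg(f,'wrist',276,99,13,22,15,30)
seg(f,'wrist',272,215,12,22,16,30)
seg(f,'wrist',272,215,25,36,28,30)
seg(f,'wrist',218,146,18,30,22,45)
E
```

```text
bench z [522.57400836 217.40955652   0.91706985] [412.1685415  540.49808698  15.3373406 ]
(276, 99) n 537 z [13.6 15.  16.3] circ [522.3 309.5] 51.7 rect ((521.91650390625, 309.6343688964844), (50.608097076416016, 50.386539459228516), 89.78978729248047)
(272, 215) n 753 z [14.6 16.1 17.4] circ [376.6 313.5] 56.3 rect ((376.6417236328125, 313.2533874511719), (54.189510345458984, 55.34663009643555), 72.94599914550781)
(272, 215) n 330 z [26.5 28.  29.3] circ [376.3 313.4] 30.3 rect ((375.821044921875, 313.14404296875), (28.139699935913086, 29.25446891784668), 89.81233978271484)
(218, 146) n 2050 z [20.7 22.  23.3] circ [466.9 384.1] 76.2 rect ((466.7704162597656, 383.8162536621094), (60.377174377441406, 50.2292366027832), 59.27299499511719)
```

>>> move_arm --motion '[[[0.0222,-0.0015,0.025,0,-0.7],[0.0222,-0.0015,0.025,0,-0.7],[0.0222,-0.0015,0.025,0,-0.7],[0.0222,-0.0015,0.025,0,-0.7],[0.0222,-0.0015,0.025,0,-0.7],[0,0,0,0,-0.7],[0,0,0,0,-0.7],[0,0,0,0,-0.7]]]'

```text
time_s: 4.02
tcp_pos: [520.8, 310.8, 80.9]
ee_rot: [1.0, -0.0, -0.0, -0.0]
ft_force: [-0.5, 0.3, -0.7]
gripper_width: 80.0
```

```bash
python3 look.py e wrist; python3 - <<'E'
from h import *
f=load('e_wrist')
seg(f,'wrist',282,225,12,20,15,90)
E
```

```text
{'time_s': 4.067, 'q': [-0.577, 0.719, -0.013, 1.751, 0.013, 0.67, -2.167], 'dq': [-0.01, -0.017, -0.004, -0.0, 0.002, -0.002, 0.0], 'tau': [0.508, -53.288, 0.837, -13.81, 0.047, -0.068, -0.001], 'tcp_pos': [520.826, 311.407, 81.649], 'ee_rot': [1.0, 0.0, 0.0, -0.0], 'ft_force': [-0.352, -0.357, 0.637], 'wrist_torque': [0.062, 0.029, 0.013], 'gripper_width': 79.848} 18.8
(282, 225) n 1591 z [13.3 14.9 16.1] circ [522.7 309.5] 52.2 rect ((522.8341674804688, 309.2879943847656), (50.863189697265625, 51.718990325927734), 89.96527862548828)
```

View pics/e_wrist.png

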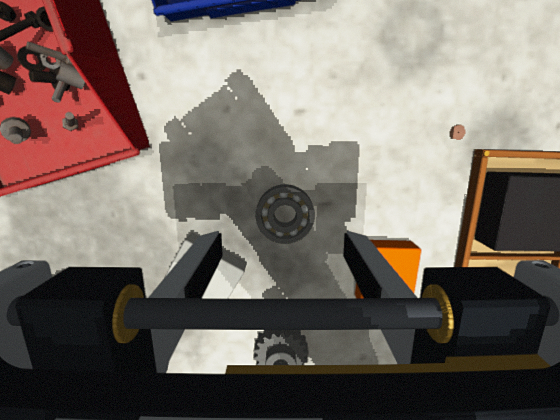

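The bearing is centred at (285,214) between the fingers, measured at (522.7,309.5). I descend.

>>> move_arm --motion '[[[0.002,0.0015,0.03,0,-0.7],[0,0,0.03,0,-0.7],[0,0,0.012,0,-0.7],[0,0,0.0055,0,-0.7],[0,0,0,0,-0.7],[0,0,0,0,0.3],[0,0,0,0,0.3],[0,0,0,0,0.3],[0,0,0,0,0.3],[0,0,0,0,0.3]]]' --squeeze 25

```text
time_s: 4.9
tcp_pos: [523.6, 309.9, 3.8]
ee_rot: [1.0, -0.0, 0.001, -0.0]
ft_force: [-0.3, 0.1, 4.6]
gripper_width: 50.8
```

```bash
python3 -c "
from plant import readout as r;print(r.read_state())"
```

```text
{'time_s': 4.9, 'q': array([-0.57362114,  0.83811104, -0.01144809,  1.77762048,  0.01742   ,
        0.52488387, -2.16718253]), 'dq': array([-0.00010143,  0.00048657, -0.00065367, -0.00051786, -0.003372  ,
        0.00023485, -0.00089521]), 'tau': array([-1.94316963e-01, -5.52107978e+01,  5.51376455e-01, -1.06959584e+01,
        2.24412570e-02, -2.39817454e-01,  1.75684090e-03]), 'tcp_pos': array([523.59237278, 309.89659611,   3.80891213]), 'ee_rot': array([ 9.99999849e-01, -2.07742005e-05,  5.09552218e-04, -2.03864472e-04]), 'ft_force': array([-0.25646894,  0.10424992,  4.58809709]), 'wrist_torque': array([-0.1492509 ,  0.23991806, -0.03339779]), 'gripper_width': 50.83741218102633}
```

>>> move_arm --motion '[[[0,0,-0.03,0,0.3],[0,0,-0.04,0,0.3],[0,0.0395,-0.01,0,0.3],[0,0.0395,0,0,0.3],[0,0.0395,0,0,0.3],[0,0.0395,0,0,0.3],[0,0.0395,0,0,0.3],[0,0.0395,0,0,0.3],[0,0.0395,0,0,0.3],[0.0015,0.0395,0,0,0.3]]]'

```text
time_s: 5.73
tcp_pos: [523.9, -8.0, 83.1]
ee_rot: [1.0, 0.0, -0.0, 0.0]
ft_force: [0.3, 0.3, -2.2]
gripper_width: 50.6
```

>>> move_arm --motion '[[[0,0,0,0,0.3],[0,0,0,0,0.3],[0,0,0,0,0.3],[0,0,0,0,0.3],[0,0,0,0,0.3]]]'

```text
time_s: 6.15
tcp_pos: [524.7, -4.0, 83.0]
ee_rot: [1.0, 0.002, 0.0, -0.0]
ft_force: [-0.6, 0.8, -2.1]
gripper_width: 51.1
```

```bash
python3 look.py f wrist
```

```text
{'time_s': 6.2, 'q': [0.003, 0.631, -0.072, 1.976, 0.082, 0.537, -1.693], 'dq': [0.002, 0.002, 0.006, -0.0, 0.002, 0.001, 0.002], 'tau': [0.286, -48.77, -0.121, -11.761, 0.007, -0.069, -0.002], 'tcp_pos': [524.619, -4.239, 82.969], 'ee_rot': [1.0, 0.002, -0.0, -0.0], 'ft_force': [-0.474, -0.072, -1.201], 'wrist_torque': [-0.012, -0.031, -0.042], 'gripper_width': 50.778} 18.8
```

View pics/f_wrist.png

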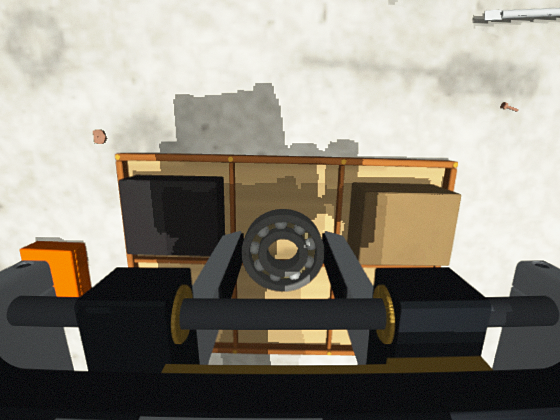

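The bearing is held at about (284,249) and the back middle pocket lies between the strips at columns 231 and 342. I check the pocket and the held part from these pixels.

```bash
python3 - <<'E'
from h import *
f=load('f_wrist');t,r=f['tcp'],f['rot']
print(rays('wrist',[(117,154),(459,160)],13,t,r).round(1))
print('strips',rays('wrist',[(231.5,160),(236,215),(343,165),(339.5,215)],11,t,r).round(1))
im=cv2.resize(f['im'][140:300,200:370],None,fx=4,fy=4);cv2.imwrite('pics/f1.png',im[:600,:800])
seg(f,'wrist',284,249,88,99,94.2,50)
E
```

```text
[[ 579.3  138.2   13. ]
 [ 575.3 -154.7   13. ]]
strips [[573.9  40.5  11. ]
 [525.   38.3  11. ]
 [570.  -55.1  11. ]
 [525.4 -54.4  11. ]]
(284, 249) n 4300 z [89.1 93.8 95.2] circ [528.9  -4. ] 62.7 rect ((525.5860595703125, -0.928375244140625), (58.87412643432617, 52.909610748291016), 61.300594329833984)
```

View pics/f1.png

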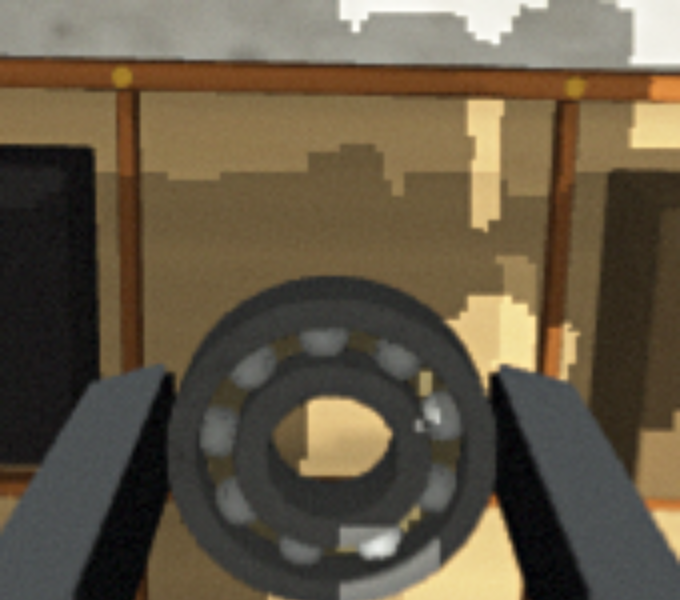

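>>> move_arm --motion '[[[0.0015,0.003,0.03,0,0.3],[0,0,0.03,0,0.3],[0,0,0.01,0,0.3],[0,0,0.004,0,0.3],[0,0,0,0,0.3],[0,0,0,0,0.3],[0,0,0,0,0.3]]]'

```text
time_s: 6.78
tcp_pos: [527.2, -8.9, 10.2]
ee_rot: [1.0, 0.0, 0.001, -0.0]
ft_force: [0.4, -0.2, -1.6]
gripper_width: 51.1
```

>>> move_arm --motion '[[[-0.001,-0.0015,0.002,0,0.3],[0,0,0.0015,0,0.3],[0,0,0,0,0.3],[0,0,0,0,0.3],[0,0,0,0,0.3]]]'

```text
time_s: 7.2
tcp_pos: [525.8, -7.3, 6.8]
ee_rot: [1.0, 0.0, 0.001, -0.0]
ft_force: [-1.7, 0.7, 7.3]
gripper_width: 51.1
```

>>> move_arm --motion '[[[0,0,0,0,-0.3],[0,0,0,0,-0.3],[0,0,0,0,-0.3],[0,0,-0.02,0,-0.3],[0,0,-0.03,0,-0.3],[0,0,-0.03,0,-0.3],[-0.03,0,-0.03,0,-0.3],[-0.03,0,-0.03,0,-0.3],[-0.03,0,-0.03,0,-0.3],[0,0,0,0,-0.3]]]'

```text
time_s: 8.03
tcp_pos: [433.2, -8.0, 177.8]
ee_rot: [1.0, -0.0, 0.001, 0.0]
ft_force: [-1.0, 0.6, -0.7]
gripper_width: 61.5
```

>>> move_arm --motion '[[[0,0,0,0,-0.3],[0,0,0,0,-0.3],[0,0,0,0,-0.3]]]'

```text
time_s: 8.28
tcp_pos: [437.5, -7.7, 173.0]
ee_rot: [1.0, 0.0, -0.0, -0.0]
ft_force: [-0.7, 0.3, -0.2]
gripper_width: 61.1
```

```bash
python3 look.py g wrist
```

```text
{'time_s': 8.333, 'q': [0.024, 0.383, -0.094, 2.117, 0.058, 0.645, -1.681], 'dq': [0.0, 0.004, 0.0, 0.002, 0.0, 0.002, 0.002], 'tau': [0.03, -37.285, -0.245, -13.422, 0.003, -0.071, -0.0], 'tcp_pos': [437.255, -7.654, 172.785], 'ee_rot': [1.0, 0.0, -0.001, -0.0], 'ft_force': [-0.817, -0.944, -1.177], 'wrist_torque': [-0.001, 0.028, 0.006], 'gripper_width': 61.1} 18.8
```

View pics/g_wrist.png

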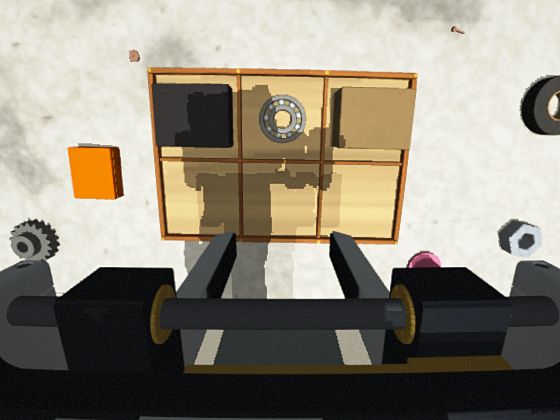

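The bearing sits at (283,119) inside the back middle pocket, with strips at columns 240 and 326. I re-measure its offset.

```bash
cat >> h.py <<'E'
def trayfit(f,bounds,name='wrist'):
    u0,u1,v0,v1=bounds
    hsv=cv2.cvtColor(f['im'],cv2.COLOR_BGR2HSV);m=cv2.inRange(hsv,(5,60,20),(28,255,255))
    w=np.zeros_like(m);w[v0:v1,u0:u1]=255;m&=w
    m=cv2.morphologyEx(cv2.morphologyEx(m,cv2.MORPH_OPEN,np.ones((2,2))),cv2.MORPH_CLOSE,np.ones((9,9)))
    cs=max(cv2.findContours(m,0,1)[0],key=cv2.contourArea)
    W=rays(name,cv2.convexHull(cs)[:,0],13,f['tcp'],f['rot'])[:,:2].astype(np.float32)
    (c,s,a)=cv2.minAreaRect(W); print('tray',np.round(c,1),np.round(s,1),round(a,2),cv2.boundingRect(cs))
    B=cv2.boxPoints((c,s,a));print('box',B.round(1).tolist())
    return np.array(c)
def pockets(c,yaw):
    c_,s_=np.cos(yaw),np.sin(yaw);Rm=np.array([[c_,-s_],[s_,c_]])
    for x in(48,-48): print([ (Rm@[x,y]+c).round(1).tolist() for y in (96,0,-96)])
E
python3 - <<'E'
from h import *
f=load('g_wrist')
c=trayfit(f,(140,425,60,250));pockets(c,-.0175)
seg(f,'wrist',283,119,15,24,18,35)
f=load('c_wrist');c=trayfit(f,(130,410,35,230));pockets(c,-.0175)
E
```

```text
tray [476.1  -6. ] [295.6 199.9] 88.92 (148, 68, 271, 178)
box [[373.3999938964844, -151.89999389648438], [573.2000122070312, -155.6999969482422], [578.7999877929688, 139.89999389648438], [379.0, 143.60000610351562]]
[[525.8, 89.1], [524.1, -6.9], [522.4, -102.9]]
[[429.8, 90.8], [428.1, -5.2], [426.4, -101.2]]
(283, 119) n 1037 z [16.2 17.8 19.2] circ [524.6  -6.8] 52.0 rect ((524.2559814453125, -6.473176956176758), (49.9493293762207, 50.819725036621094), 0.0075386082753539085)
tray [476.  -6.] [295.6 199.8] 88.91 (149, 50, 251, 167)
box [[373.29998779296875, -151.89999389648438], [573.0, -155.6999969482422], [578.7000122070312, 139.89999389648438], [378.8999938964844, 143.6999969482422]]
[[525.6, 89.2], [524.0, -6.8], [522.3, -102.8]]
[[429.6, 90.8], [428.0, -5.1], [426.3, -101.1]]
```

>>> move_arm --motion '[[[-0.0076,-0.0401,0,0,-0.3],[-0.0076,-0.0401,0,0,-0.3],[-0.0076,-0.0401,0,0,-0.3],[-0.0076,-0.0401,0,0,-0.3],[-0.0076,-0.0401,0,0,-0.3],[-0.0076,-0.0401,0,0,-0.3],[-0.0076,-0.0401,0.02,0,-0.3],[-0.0076,-0.0401,0.02,0,-0.3],[0,0,0.03,0,-0.3],[0,0,0.02,0,-0.3]]]'

```text
time_s: 9.17
tcp_pos: [375.6, 309.3, 84.0]
ee_rot: [1.0, 0.003, -0.001, 0.0]
ft_force: [0.4, -1.2, -0.1]
gripper_width: 61.1
```

>>> move_arm --motion '[[[0,0,0,0,-0.3],[0,0,0,0,-0.3],[0,0,0,0,-0.3],[0,0,0,0,-0.3]]]'

```text
time_s: 9.5
tcp_pos: [378.3, 306.6, 88.1]
ee_rot: [1.0, -0.001, 0.001, -0.001]
ft_force: [-0.6, -0.8, -0.1]
gripper_width: 61.2
```

```bash
python3 look.py h wrist; python3 - <<'E'
from h import *
f=load('h_wrist')
seg(f,'wrist',282,225,25,32,28,60)
seg(f,'wrist',282,225,12,32,16,60)
E
```

```text
{'time_s': 9.55, 'q': [-0.679, 0.584, -0.087, 2.074, 0.104, 0.485, -2.415], 'dq': [-0.0, -0.005, -0.002, 0.004, 0.001, -0.002, 0.001], 'tau': [-0.126, -43.942, -0.306, -10.391, 0.024, -0.059, 0.001], 'tcp_pos': [378.303, 306.66, 88.279], 'ee_rot': [1.0, -0.001, 0.001, -0.001], 'ft_force': [-0.079, -0.306, -0.467], 'wrist_torque': [-0.009, -0.008, -0.031], 'gripper_width': 60.869} 18.8
(282, 225) n 739 z [26.6 28.  29. ] circ [376.5 313.5] 30.3 rect ((376.2801208496094, 313.7737731933594), (29.20713996887207, 29.5660457611084), 89.98674011230469)
(282, 225) n 2423 z [14.8 16.5 28.7] circ [376.3 313.5] 56.3 rect ((376.1988830566406, 313.6108093261719), (55.036006927490234, 55.293846130371094), 44.87004089355469)
```

View pics/h_wrist.png

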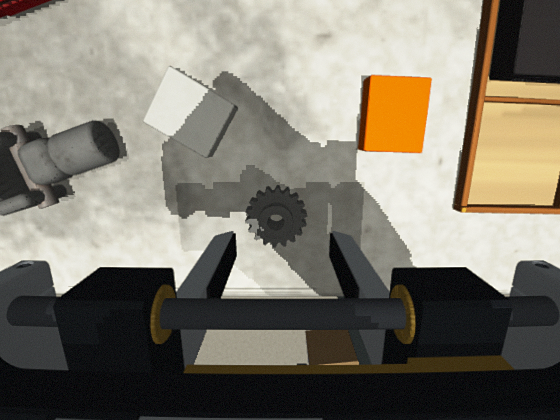

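The gear's hub sits at (276,217), measured at (376.4,313.5). I descend so the fingers close on the hub just above the rim.

>>> move_arm --motion '[[[-0.002,-0.007,0.02,0,-0.3],[0,0,0.03,0,-0.3],[0,0,0.015,0,-0.3],[0,0,0.0035,0,-0.3],[0,0,0,0,-0.3],[0,0,0,0,-0.3]]]'

```text
time_s: 10.05
tcp_pos: [376.0, 313.8, 19.7]
ee_rot: [1.0, -0.0, 0.001, -0.001]
ft_force: [0.2, -0.3, 0.2]
gripper_width: 61.1
```

>>> move_arm --motion '[[[0,0,0.001,0,0.6],[0,0,0,0,0.6],[0,0,0,0,0.6],[0,0,0,0,0.6],[0,0,0,0,0.6],[0,0,0,0,0.6]]]' --squeeze 30

```text
time_s: 10.55
tcp_pos: [375.3, 313.4, 18.0]
ee_rot: [1.0, 0.0, 0.0, -0.0]
ft_force: [-0.5, -0.7, 3.3]
gripper_width: 28.6
```

>>> move_arm --motion '[[[0,0,-0.03,0,0.6],[0,0,-0.04,0,0.6],[0.0166,0.0356,-0.005,0,0.6],[0.0166,0.0356,0,0,0.6],[0.0166,0.0356,0,0,0.6],[0.0166,0.0356,0,0,0.6],[0.0166,0.0356,0,0,0.6],[0.0166,0.0356,0,0,0.6],[0.0166,0.0356,0,0,0.6],[0.0166,0.0356,0,0,0.6]]]'

```text
time_s: 11.38
tcp_pos: [507.9, 26.6, 92.3]
ee_rot: [1.0, 0.0, -0.001, 0.0]
ft_force: [1.2, 0.8, -3.0]
gripper_width: 28.4
```

>>> move_arm --motion '[[[0.0166,0.0356,0,0,0.6],[0,0,0,0,0.6],[0,0,0,0,0.6],[0,0,0,0,0.6],[0,0,0,0,0.6],[0,0,0,0,0.6]]]'

```text
time_s: 11.88
tcp_pos: [524.0, -5.1, 92.6]
ee_rot: [1.0, 0.001, -0.0, -0.0]
ft_force: [-0.6, 0.1, -2.7]
gripper_width: 28.7
```

```bash
python3 look.py i wrist; python3 - <<'E'
from h import *
f=load('i_wrist');z=f['tcp'][2]-18.2;print(z)
seg(f,'wrist',284,240,z+12,z+20,z+16,75)
C=cloud('wrist',f['d'],f['tcp'],f['rot'])[200:300,220:350].reshape(-1,3);print(np.histogram(C[:,2],np.arange(60,130,4)))
E
```

```text
{'time_s': 11.933, 'q': [0.074, 0.618, -0.174, 1.969, 0.186, 0.57, -1.794], 'dq': [0.001, -0.0, 0.005, -0.002, -0.001, -0.001, 0.001], 'tau': [0.273, -48.977, -1.402, -12.458, 0.012, -0.064, -0.002], 'tcp_pos': [524.097, -5.285, 92.668], 'ee_rot': [1.0, 0.001, -0.0, -0.0], 'ft_force': [0.922, 0.497, -2.709], 'wrist_torque': [0.065, -0.058, 0.006], 'gripper_width': 28.94} 18.8
74.40445587056703
(284, 240) n 1377 z [88.4 90.5 92.2] circ [534.1  -3.7] 52.1 rect ((540.7786865234375, -3.698101043701172), (24.40602684020996, 51.7899284362793), 0.19762161374092102)
(array([   0,    0,    0,   33,  137,  169,  178, 1686,  199,  203, 1421,
        148,  113,  150,  151,  153,  186]), array([ 60,  64,  68,  72,  76,  80,  84,  88,  92,  96, 100, 104, 108,
       112, 116, 120, 124, 128]))
```

View pics/i_wrist.png

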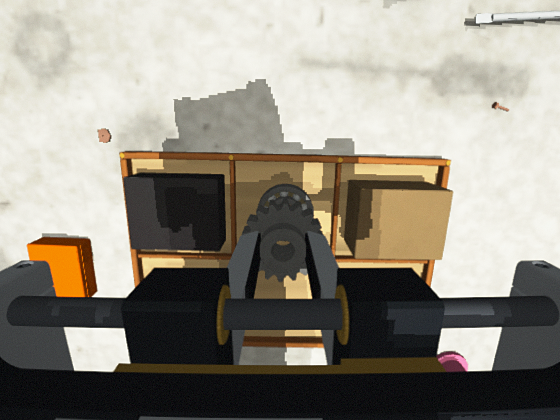

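The gear is held level at (285,225), its centre about 1 mm beyond the TCP in x. I lower it onto the bearing.

>>> move_arm --motion '[[[-0.001,0.0015,0.03,0,0.6],[0,0,0.018,0,0.6],[0,0,0.003,0,0.6],[0,0,0,0,0.6],[0,0,0,0,0.6],[0,0,0,0,0.6],[0,0,0,0,0.6]]]'

```text
time_s: 12.52
tcp_pos: [524.6, -8.2, 42.8]
ee_rot: [1.0, 0.0, 0.001, -0.0]
ft_force: [0.5, -0.1, -3.7]
gripper_width: 28.5
```

>>> move_arm --motion '[[[-0.001,-0.0012,0.003,0,0.6],[0,0,0.002,0,0.6],[0,0,0,0,0.6],[0,0,0,0,0.6],[0,0,0,0,0.6]]]'

```text
time_s: 12.93
tcp_pos: [522.7, -7.3, 36.7]
ee_rot: [1.0, -0.0, 0.0, 0.0]
ft_force: [0.1, -0.2, -2.7]
gripper_width: 28.8
```

>>> move_arm --motion '[[[0.0005,-0.0003,0.001,0,0.6],[0,0,0,0,0.6],[0,0,0,0,0.6],[0,0,0,0,0.6]]]'

```text
time_s: 13.27
tcp_pos: [523.1, -7.1, 36.0]
ee_rot: [1.0, -0.0, 0.0, 0.0]
ft_force: [-1.8, -0.9, 3.5]
gripper_width: 29.1
```

>>> move_arm --motion '[[[0,0,0,0,0.2],[0,0,0,0,0],[0,0,0,0,-0.1],[0,0,0,0,-0.1],[0,0,-0.03,0,-0.1],[0,0,-0.03,0,-0.1],[-0.03,0,-0.04,0,-0.1],[-0.03,0,-0.03,0,-0.1],[-0.03,0,-0.01,0,-0.1],[0,0,0,0,-0.1]]]'

```text
time_s: 14.1
tcp_pos: [433.8, -7.3, 170.5]
ee_rot: [1.0, 0.0, -0.001, 0.001]
ft_force: [-1.3, -0.9, -0.8]
gripper_width: 51.6
```

>>> move_arm --motion '[[[0,0,0,0,-0.3],[0,0,0,0,-0.3],[0,0,0,0,-0.3],[0,0,0,0,-0.3]]]'

```text
time_s: 14.43
tcp_pos: [439.4, -6.8, 167.8]
ee_rot: [1.0, 0.0, -0.0, -0.0]
ft_force: [0.3, -0.1, 1.0]
gripper_width: 61.0
```

```bash
python3 look.py j wrist; python3 - <<'E'
from h import *
f=load('j_wrist')
seg(f,'wrist',282,115,42,50,46,35)
seg(f,'wrist',282,115,30,50,34,35)
seg(f,'wrist',282,115,14,50,24,35)
E
```

```text
{'time_s': 14.483, 'q': [0.114, 0.399, -0.219, 2.116, 0.141, 0.641, -1.772], 'dq': [0.0, -0.004, -0.002, 0.006, -0.002, 0.004, 0.0], 'tau': [0.016, -37.196, -1.177, -13.279, 0.007, -0.077, -0.0], 'tcp_pos': [439.233, -6.844, 167.763], 'ee_rot': [1.0, 0.0, -0.0, -0.0], 'ft_force': [0.323, -0.755, -0.536], 'wrist_torque': [-0.004, 0.083, 0.012], 'gripper_width': 61.245} 18.8
(282, 115) n 572 z [44.6 45.9 47.1] circ [523.8  -6.5] 29.9 rect ((523.562744140625, -6.161200523376465), (28.763336181640625, 28.859867095947266), 0.007124396041035652)
(282, 115) n 1869 z [32.8 34.4 46.6] circ [523.7  -6.6] 56.1 rect ((523.1273193359375, -6.237554550170898), (54.38492202758789, 55.12417221069336), 6.012795448303223)
(282, 115) n 1933 z [32.4 34.4 46.6] circ [524.1  -6.6] 57.8 rect ((523.4962768554688, -6.238410949707031), (56.122257232666016, 56.88518524169922), 6.013343334197998)
```

View pics/j_wrist.png

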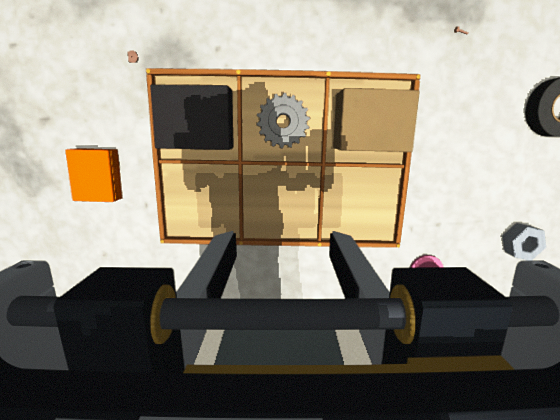

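The gear is at (523.8,-6.6) at the right height, concentric with the bearing and the pocket. Next is the nut.

>>> move_arm --motion '[[[-0.0076,0.0372,0,0,-0.7],[-0.0076,0.0372,0,0,-0.7],[-0.0076,0.0372,0,0,-0.7],[-0.0076,0.0372,0,0,-0.7],[-0.0076,0.0372,0,0,-0.7],[-0.0076,0.0372,0,0,-0.7],[-0.0076,0.0372,0,0,-0.7],[-0.0076,0.0372,0,0,-0.7],[0,0,0,0,-0.7],[0,0,0,0,-0.7]]]'

```text
time_s: 15.32
tcp_pos: [377.1, -306.9, 167.6]
ee_rot: [1.0, -0.003, -0.0, -0.0]
ft_force: [0.3, 0.8, 0.1]
gripper_width: 79.9
```

>>> move_arm --motion '[[[0,0,0,0,-0.7],[0,0,0,0,-0.7],[0,0,0,0,-0.7]]]'

```text
time_s: 15.57
tcp_pos: [378.5, -302.9, 168.3]
ee_rot: [1.0, 0.002, -0.0, -0.0]
ft_force: [-0.1, -0.2, -0.0]
gripper_width: 79.9
```

```bash
python3 look.py k wrist; python3 - <<'E'
from h import *
f=load('k_wrist')
cs,P=seg(f,'wrist',280,215,15,24,20,50)
h=cv2.approxPolyDP(cv2.convexHull(P),4,True)[:,0];print(h.round(1).tolist())
e=np.roll(h,-1,0)-h;print(np.c_[np.hypot(*e.T),np.degrees(np.arctan2(e[:,1],e[:,0]))].round(1))
E
```

```text
{'time_s': 15.617, 'q': [0.763, 0.454, -0.203, 2.004, 0.137, 0.697, -1.094], 'dq': [0.002, -0.002, 0.006, -0.002, -0.001, 0.0, 0.002], 'tau': [0.187, -40.894, -1.26, -14.219, -0.02, -0.056, -0.003], 'tcp_pos': [378.517, -303.114, 168.436], 'ee_rot': [1.0, 0.001, -0.0, -0.0], 'ft_force': [0.537, 1.916, -0.059], 'wrist_torque': [0.079, 0.004, -0.02], 'gripper_width': 79.777} 18.8
(280, 215) n 850 z [18.3 19.9 21.2] circ [ 380.8 -310.3] 47.0 rect ((380.951171875, -310.58721923828125), (41.241111755371094, 45.93496322631836), 48.72214126586914)
[[403.0, -302.70001220703125], [385.79998779296875, -287.8999938964844], [364.5, -294.70001220703125], [358.6000061035156, -318.0], [375.3999938964844, -332.70001220703125], [398.6000061035156, -325.29998779296875]]
[[  22.7  139.4]
 [  22.3 -162.2]
 [  24.  -104.3]
 [  22.3  -41.3]
 [  24.3   17.6]
 [  23.1   78.8]]
```

View pics/k_wrist.png

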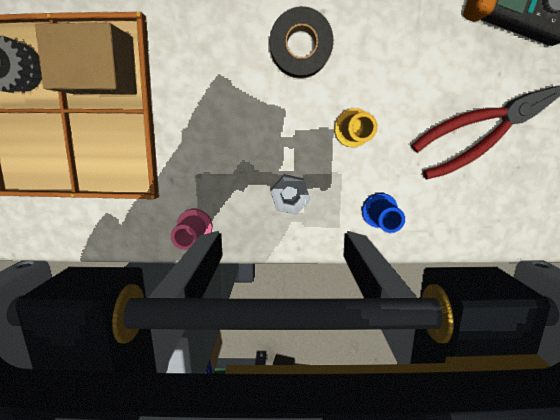

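The nut is at (289,195), measured at (380.8,-310.3) and 47.0 mm across corners. Its flats lie at 18° to x, so I turn the tool -18°.

>>> move_arm --motion '[[[0.0023,0.0072,0,0,-0.35],[0,0,0.03,-6,-0.35],[0,0,0.04,-6,-0.35],[0,0,0.04,-6,-0.35],[0,0,0.025,0,-0.35],[0,0,0,0,-0.35],[0,0,0,0,-0.35],[0,0,0,0,-0.35]]]'

```text
time_s: 16.28
tcp_pos: [381.4, -312.3, 34.7]
ee_rot: [0.988, 0.156, 0.001, 0.001]
ft_force: [0.5, 0.5, 0.3]
gripper_width: 63.0
```

```bash
python3 look.py l wrist; python3 - <<'E'
from h import *
f=load('l_wrist')
cs,P=seg(f,'wrist',282,240,15,24,20,60)
h=cv2.approxPolyDP(cv2.convexHull(P),4,True)[:,0]
e=np.roll(h,-1,0)-h;print(np.c_[np.hypot(*e.T),np.degrees(np.arctan2(e[:,1],e[:,0]))].round(1).tolist())
print('yaw',R.from_quat(f['rot']).as_euler('xyz',degrees=True), R.from_quat(f['rot']).as_matrix()[:2,:2].round(3))
E
```

```text
{'time_s': 16.333, 'q': [0.755, 0.693, -0.185, 2.086, 0.318, 0.386, -0.941], 'dq': [0.004, -0.012, -0.001, 0.004, 0.003, -0.006, -0.0], 'tau': [-0.078, -46.153, -1.543, -7.846, -0.019, -0.026, 0.003], 'tcp_pos': [381.601, -312.638, 35.16], 'ee_rot': [0.988, 0.156, 0.001, 0.001], 'ft_force': [0.567, -0.251, -0.7], 'wrist_torque': [-0.071, -0.051, -0.025], 'gripper_width': 63.417} 18.8
(282, 240) n 2235 z [18.  20.  21.1] circ [ 381.5 -310.6] 47.1 rect ((381.369873046875, -310.30169677734375), (47.06536865234375, 40.74693298339844), 19.327444076538086)
[[21.600000381469727, 137.6999969482422], [24.600000381469727, -163.5], [23.799999237060547, -101.5], [23.200000762939453, -41.70000076293945], [24.600000381469727, 19.299999237060547], [23.399999618530273, 80.69999694824219]]
yaw [ 1.79899958e+02 -7.01556330e-02  1.80071128e+01] [[ 0.951  0.309]
 [ 0.309 -0.951]]
```

View pics/l_wrist.png

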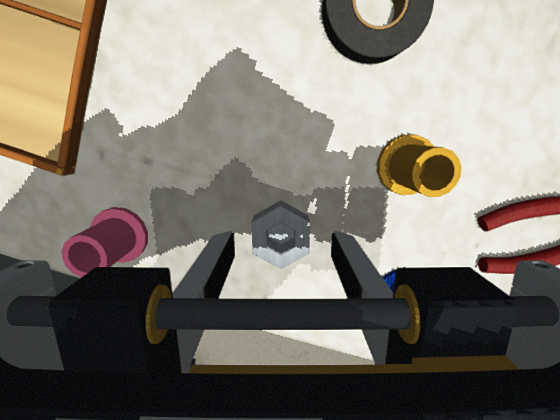

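The nut is centred at (281,235) between the fingers. I descend and grip.

>>> move_arm --motion '[[[0.0006,-0.0019,0.015,0,-0.35],[0,0,0.013,0,-0.35],[0,0,0.004,0,-0.35],[0,0,0,0,-0.35],[0,0,0,0,0.4],[0,0,0,0,0.4],[0,0,0,0,0.4],[0,0,0,0,0.4],[0,0,0,0,0.4],[0,0,0,0,0.4]]]'

```text
time_s: 17.17
tcp_pos: [380.6, -310.2, 2.2]
ee_rot: [0.988, 0.156, 0.0, 0.001]
ft_force: [0.7, -0.1, 7.0]
gripper_width: 40.7
```

>>> move_arm --motion '[[[0,0,-0.03,0,0.4],[0,0,-0.03,6.4,0.4],[0,0,-0.03,6.3,0.4],[0,0,0,6.3,0.4],[0.0052,-0.0382,0,0,0.4],[0.0052,-0.0382,0,0,0.4],[0.0052,-0.0382,0,0,0.4],[0.0052,-0.0382,0,0,0.4],[0.0052,-0.0382,0,0,0.4],[0.0052,-0.0382,0,0,0.4]]]'

```text
time_s: 18.0
tcp_pos: [415.0, -79.4, 91.5]
ee_rot: [1.0, -0.009, -0.0, -0.0]
ft_force: [0.1, 0.8, -1.7]
gripper_width: 40.6
```

>>> move_arm --motion '[[[0.0052,-0.0382,0,0,0.4],[0.0052,-0.0382,0,0,0.4],[0,0,0,0,0.4],[0,0,0,0,0.4],[0,0,0,0,0.4],[0,0,0,0,0.4],[0,0,0,0,0.4]]]'

```text
time_s: 18.58
tcp_pos: [426.7, -6.7, 91.5]
ee_rot: [1.0, -0.01, -0.0, 0.0]
ft_force: [-0.2, -0.2, -1.8]
gripper_width: 40.8
```

```bash
python3 look.py m wrist;
```

```text
{'time_s': 18.633, 'q': [-0.007, 0.524, -0.061, 2.224, 0.08, 0.396, -1.726], 'dq': [-0.002, 0.002, -0.004, -0.002, -0.003, 0.0, -0.002], 'tau': [-0.278, -40.178, -0.043, -8.852, -0.001, -0.071, 0.003], 'tcp_pos': [426.806, -6.559, 91.489], 'ee_rot': [1.0, -0.01, -0.0, 0.0], 'ft_force': [-0.998, 0.374, -1.137], 'wrist_torque': [-0.019, 0.023, -0.015], 'gripper_width': 40.519} 18.8
```

View pics/m_wrist.png

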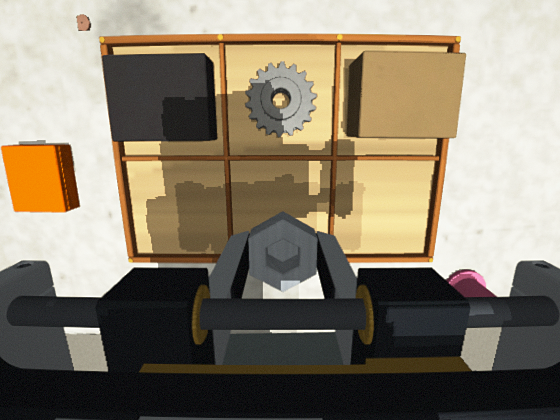

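The nut is held over the front middle pocket at (282,250), with the gear stack at (281,98) undisturbed. I lower it.

>>> move_arm --motion '[[[0.0006,-0.0014,0.03,0,0.4],[0,0,0.03,0,0.4],[0,0,0.015,0,0.4],[0,0,0.004,0,0.4],[0,0,0,0,0.4],[0,0,0,0,0.4],[0,0,0,0,0.4],[0,0,0,0,0.4]]]'

```text
time_s: 19.3
tcp_pos: [426.3, -5.1, 21.3]
ee_rot: [1.0, -0.009, -0.002, 0.002]
ft_force: [-0.2, 0.4, -2.2]
gripper_width: 40.9
```

>>> move_arm --motion '[[[0.001,0,0.008,0,0.4],[0,0,0.005,0,0.4],[0,0,0.0015,0,0.4],[0,0,0,0,0.4],[0,0,0,0,0.4],[0,0,0,0,0.4]]]'

```text
time_s: 19.8
tcp_pos: [427.0, -4.7, 6.6]
ee_rot: [1.0, -0.009, -0.003, 0.002]
ft_force: [-0.2, -0.4, -1.5]
gripper_width: 40.5
```

>>> move_arm --motion '[[[0.0002,0,0.0015,0,0.4],[0,0,0,0,0.4],[0,0,0,0,0.4],[0,0,0,0,0.4]]]'

```text
time_s: 20.13
tcp_pos: [427.2, -4.7, 5.1]
ee_rot: [1.0, -0.009, -0.003, 0.002]
ft_force: [-0.7, -0.2, 5.4]
gripper_width: 40.7
```

```bash
python3 -c "
from plant import readout as r;s=r.read_state();print(s['q'].round(3),s['tcp_pos'],s['ft_force'],s['ee_rot'])"
```

```text
[ 0.105  0.723 -0.236  2.26   0.735  0.237 -2.383] [427.24288393  -4.74797992   5.14331377] [-0.6646399  -0.17336802  5.4042287 ] [ 0.99995921 -0.00851116 -0.00252811  0.00165957]
```

>>> move_arm --motion '[[[0,0,0,0,0.1],[0,0,0,0,-0.2],[0,0,0,0,-0.2],[0,0,0,0,-0.2],[0,0,-0.02,0,-0.2],[0,0,-0.03,0,-0.2],[0,0,-0.04,0,-0.2],[0,0,-0.04,0,-0.2],[0,0,-0.04,0,-0.2],[0,0,0,0,-0.2]]]'

```text
time_s: 20.97
tcp_pos: [432.1, -3.4, 180.4]
ee_rot: [1.0, -0.009, 0.003, 0.001]
ft_force: [0.8, 0.7, -0.5]
gripper_width: 56.3
```

>>> move_arm --motion '[[[-0.01,0,0,0,-0.6],[0,0,0,0,-0.6],[0,0,0,0,-0.6],[0,0,0,0,-0.6]]]'

```text
time_s: 21.3
tcp_pos: [416.8, -4.1, 173.6]
ee_rot: [1.0, -0.008, -0.004, 0.002]
ft_force: [0.3, -0.5, -0.7]
gripper_width: 75.0
```

```bash
python3 look.py n wrist; python3 - <<'E'
from h import *
f=load('n_wrist')
seg(f,'wrist',282,195,19,27,23,50)
trayfit(f,(110,460,20,300))
E
```

```text
{'time_s': 21.35, 'q': [0.422, 0.418, -0.651, 2.147, 0.392, 0.703, -2.081], 'dq': [-0.001, 0.002, -0.004, -0.011, 0.0, 0.001, 0.001], 'tau': [0.112, -34.73, -4.229, -13.065, 0.018, -0.019, -0.003], 'tcp_pos': [417.123, -3.947, 173.696], 'ee_rot': [1.0, -0.008, -0.004, 0.001], 'ft_force': [0.649, 0.515, -0.331], 'wrist_torque': [0.021, 0.043, -0.014], 'gripper_width': 74.856} 18.8
(282, 195) n 849 z [21.5 22.9 24.2] circ [427.7  -4.1] 46.6 rect ((427.7189025878906, -4.274507522583008), (40.43198013305664, 46.535423278808594), 88.20740509033203)
tray [476.2  -6.1] [296.  199.6] 88.87 (146, 48, 275, 179)
box [[373.5, -152.10000610351562], [573.0999755859375, -156.10000610351562], [578.9000244140625, 139.89999389648438], [379.29998779296875, 143.8000030517578]]
```

View pics/n_wrist.png

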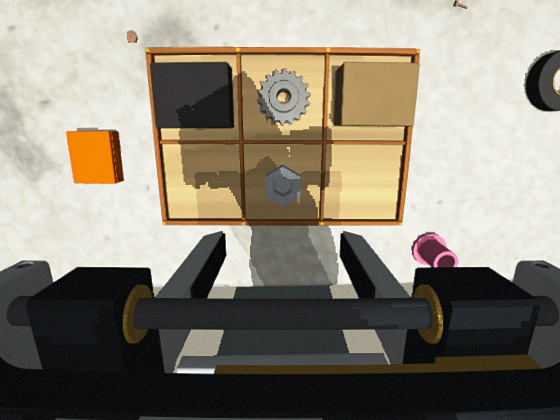

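The nut lies at (427.7,-4.1), about 1 mm from its pocket's centre. Next is the white carton.

>>> move_arm --motion '[[[0.0043,-0.0389,0,0,-0.7],[0.0043,-0.0389,0,0,-0.7],[0.0043,-0.0389,0,0,-0.7],[0.0043,-0.0389,0,0,-0.7],[0.0043,-0.0389,0,0,-0.7],[0.0043,-0.0389,0,0,-0.7],[0.0043,-0.0389,0,0,-0.7],[0.0043,-0.0389,0,0,-0.7],[0.0043,-0.0389,0,0,-0.7],[0.0043,-0.0389,0,0,-0.7]]]'

```text
time_s: 22.18
tcp_pos: [467.0, 386.0, 171.8]
ee_rot: [1.0, -0.008, -0.004, 0.002]
ft_force: [1.3, -0.5, -0.2]
gripper_width: 79.9
```

>>> move_arm --motion '[[[0,0,0.01,-6.7,-0.7],[0,0,0.01,-6.7,-0.7],[0,0,0.01,-6.7,-0.7],[0,0,0.01,-6.7,-0.7],[0,0,0.01,-6.7,-0.7],[0,0,0.01,-6.7,-0.7],[0,0,0.01,-6.7,-0.7],[0,0,0.01,-6.7,-0.7],[0,0,0,-6.7,-0.7],[0,0,0,0,-0.7]]]'

```text
time_s: 23.02
tcp_pos: [466.0, 383.3, 91.0]
ee_rot: [0.868, 0.496, -0.005, -0.0]
ft_force: [-0.3, -0.4, 0.5]
gripper_width: 80.0
```

>>> move_arm --motion '[[[0,0,0,0,-0.7],[0,0,0,0,-0.7],[0,0,0,0,-0.7],[0,0,0,0,-0.7]]]'

```text
time_s: 23.35
tcp_pos: [467.2, 384.1, 93.6]
ee_rot: [0.869, 0.494, -0.003, -0.0]
ft_force: [0.1, 0.0, 1.2]
gripper_width: 79.9
```

```bash
python3 look.py o wrist; python3 - <<'E'
from h import *
f=load('o_wrist')
seg(f,'wrist',282,225,17,27,22,90)
print('yaw',R.from_quat(f['rot']).as_euler('xyz',degrees=True))
E
```

```text
{'time_s': 23.4, 'q': [-0.267, 0.832, -0.801, 1.728, 0.732, 0.913, -1.915], 'dq': [0.003, 0.001, -0.004, 0.0, 0.001, 0.003, 0.006], 'tau': [-0.004, -53.836, -11.103, -13.05, -0.001, -0.06, -0.01], 'tcp_pos': [467.194, 384.119, 93.609], 'ee_rot': [0.869, 0.495, -0.003, -0.0], 'ft_force': [0.732, 0.112, 0.345], 'wrist_torque': [-0.044, -0.137, -0.006], 'gripper_width': 80.044} 18.8
(282, 225) n 3604 z [20.8 22.  23.1] circ [466.6 384.5] 76.4 rect ((466.99798583984375, 384.7672424316406), (59.489036560058594, 49.862831115722656), 59.30531311035156)
yaw [-179.82411725    0.29950571   59.2662498 ]
```

View pics/o_wrist.png

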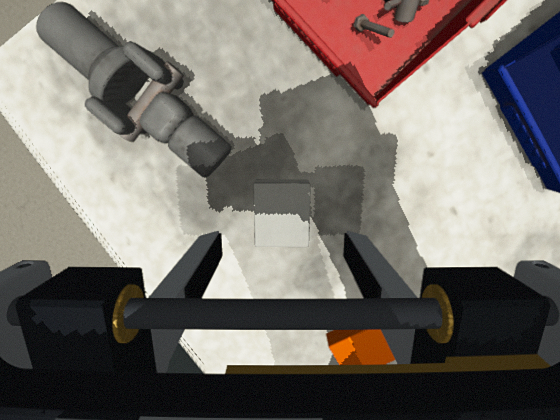

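The white carton is centred at (282,213) between the jaws and aligned with them. The vise tip at (205,155) is clear of the fingers. I descend.

>>> move_arm --motion '[[[0,0,0.035,0,-0.7],[0,0,0.03,0,-0.7],[0,0,0.015,0,-0.7],[0,0,0.0065,0,-0.7],[0,0,0,0,-0.7],[0,0,0,0,-0.7]]]'

```text
time_s: 23.9
tcp_pos: [466.8, 384.5, 7.7]
ee_rot: [0.869, 0.495, -0.003, -0.001]
ft_force: [-0.8, 0.1, 0.5]
gripper_width: 79.6
```

>>> move_arm --motion '[[[0,0,0,0,0.2],[0,0,0,0,0.2],[0,0,0,0,0.2],[0,0,0,0,0.2],[0,0,0,0,0.2],[0,0,0,0,0.2]]]' --squeeze 15

```text
time_s: 24.4
tcp_pos: [466.8, 383.9, 7.3]
ee_rot: [0.869, 0.495, -0.003, -0.0]
ft_force: [-0.4, -0.3, 3.8]
gripper_width: 49.9
```

>>> move_arm --motion '[[[0,0,-0.03,0,0.2],[0,0,-0.03,-6,0.2],[0,0,-0.03,-6,0.2],[0,0,0,-6,0.2],[0,0,0,-6,0.2],[0,0,0,-5.6,0.2],[-0.03735,-0.0024,0,0,0.2],[-0.03735,-0.0024,0,0,0.2],[-0.03735,-0.0024,0,0,0.2],[-0.03735,-0.0024,0,0,0.2]]]'

```text
time_s: 25.23
tcp_pos: [454.0, 232.9, 97.0]
ee_rot: [0.713, 0.701, -0.004, -0.001]
ft_force: [0.1, 0.4, -2.0]
gripper_width: 49.7
```

>>> move_arm --motion '[[[-0.03735,-0.0024,0,0,0.2],[-0.03735,-0.0024,0,0,0.2],[-0.03735,-0.0024,0,0,0.2],[-0.03735,-0.0024,0,0,0.2],[-0.03735,-0.0024,0,0,0.2],[-0.03735,-0.0024,0,0,0.2],[-0.03735,-0.0024,0,0,0.2],[-0.03735,-0.0024,0,0,0.2],[-0.03735,-0.0024,0,0,0.2],[0,0,0,0,0.2]]]'

```text
time_s: 26.07
tcp_pos: [424.1, -110.0, 97.3]
ee_rot: [0.718, 0.696, -0.007, -0.001]
ft_force: [-0.1, -0.3, -1.5]
gripper_width: 49.9
```

>>> move_arm --motion '[[[0,0,0,0,0.2],[0,0,0,0,0.2],[0,0,0,0,0.2],[0,0,0,0,0.2]]]'

```text
time_s: 26.4
tcp_pos: [427.2, -99.3, 98.7]
ee_rot: [0.713, 0.702, -0.003, -0.001]
ft_force: [0.5, 1.1, -1.1]
gripper_width: 50.1
```

```bash
python3 look.py p wrist; python3 - <<'E'
from h import *
f=load('p_wrist');z=f['tcp'][2]-7.3
seg(f,'wrist',282,235,z+18,z+26,z+22,90)
print('yaw',R.from_quat(f['rot']).as_euler('xyz',degrees=True))
E
```

```text
{'time_s': 26.45, 'q': [0.818, 0.718, -1.002, 2.168, 0.915, 0.777, -0.816], 'dq': [0.001, 0.001, 0.003, -0.0, 0.003, 0.001, -0.0], 'tau': [0.267, -41.053, -10.012, -9.651, -0.038, -0.006, -0.003], 'tcp_pos': [427.204, -99.377, 98.69], 'ee_rot': [0.713, 0.702, -0.003, -0.001], 'ft_force': [0.375, 0.395, -1.192], 'wrist_torque': [0.001, -0.044, -0.002], 'gripper_width': 50.118} 18.8
(282, 235) n 7792 z [112.3 113.5 114.6] circ [428.5 -98.9] 76.9 rect ((428.45184326171875, -98.76127624511719), (60.79872131347656, 75.08769226074219), 89.19415283203125)
yaw [-1.79696288e+02  1.47367282e-01  8.91080149e+01]
```

View pics/p_wrist.png

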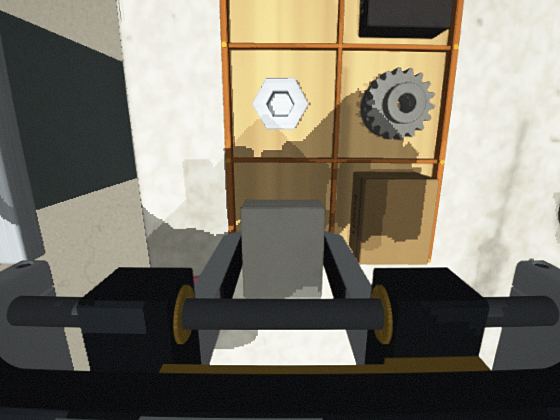

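The white carton is held square at (283,248) over the front right pocket. I lower it in stages.

>>> move_arm --motion '[[[-0.0024,-0.0008,0.03,0,0.2],[0,0,0.03,0,0.2],[0,0,0.015,0,0.2],[0,0,0,0,0.2],[0,0,0,0,0.2],[0,0,0,0,0.2],[0,0,0,0,0.2]]]'

```text
time_s: 27.03
tcp_pos: [426.6, -103.1, 24.6]
ee_rot: [0.713, 0.701, -0.002, -0.0]
ft_force: [-1.1, -0.3, -1.1]
gripper_width: 49.8
```

```bash
cat > st.py <<'E'
from plant import readout as r
from scipy.spatial.transform import Rotation as R
s=r.read_state();print(s['q'].round(3),s['tcp_pos'].round(1),s['ft_force'].round(1),'yaw',R.from_quat(s['ee_rot']).as_euler('xyz',degrees=True).round(2))
E
python3 st.py
```

```text
[ 0.721  0.828 -0.843  2.215  1.148  0.652 -1.004] [ 426.6 -103.1   24.6] [-1.1 -0.3 -1.1] yaw [-179.79    0.18   88.96]
```

Now dy +1.3 and down 14.

>>> move_arm --motion '[[[0.0013,0,0.008,0,0.2],[0,0,0.0045,0,0.2],[0,0,0,0,0.2],[0,0,0,0,0.2],[0,0,0,0,0.2]]]'

```text
time_s: 27.45
tcp_pos: [425.7, -102.3, 11.4]
ee_rot: [0.714, 0.7, -0.003, -0.001]
ft_force: [-0.2, -0.5, -2.4]
gripper_width: 50.0
```

>>> move_arm --motion '[[[0.0005,0.0006,0.0012,0,0.2],[0,0,0,0,0.2],[0,0,0,0,0.2],[0,0,0,0,0.2]]]'

```text
time_s: 27.78
tcp_pos: [426.2, -102.0, 10.2]
ee_rot: [0.714, 0.7, -0.003, -0.001]
ft_force: [-1.3, -0.8, 6.1]
gripper_width: 50.2
```

```bash
python3 st.py
```

```text
[ 0.699  0.852 -0.814  2.22   1.197  0.633 -1.05 ] [ 426.2 -102.    10.2] [-1.3 -0.8  6.1] yaw [-179.69    0.21   88.92]
```

>>> move_arm --motion '[[[0,0,0,0,0],[0,0,0,0,-0.25],[0,0,0,0,-0.25],[0,0,0,0,-0.25],[0,0,-0.02,0,-0.25],[0,0,-0.03,0,-0.25],[0,0,-0.04,0,-0.25],[-0.03,0,-0.03,0,-0.25],[-0.03,0,-0.02,0,-0.25],[-0.03,0,0,0,-0.25]]]'

```text
time_s: 28.62
tcp_pos: [427.9, -191.9, 153.4]
ee_rot: [0.713, 0.701, -0.002, 0.002]
ft_force: [0.9, -0.0, 0.4]
gripper_width: 58.8
```

>>> move_arm --motion '[[[0,0,0,0,-0.25],[0,0,0,0,-0.25],[0,0,0,0,-0.25],[0,0,0,0,-0.25]]]'

```text
time_s: 28.95
tcp_pos: [425.1, -189.4, 149.3]
ee_rot: [0.713, 0.701, -0.003, -0.001]
ft_force: [0.1, -0.7, -0.3]
gripper_width: 58.7
```

```bash
python3 look.py q wrist
```

```text
{'time_s': 29.0, 'q': [1.058, 0.679, -1.085, 2.054, 0.786, 0.907, -0.49], 'dq': [-0.003, -0.001, 0.003, -0.004, 0.002, 0.003, 0.002], 'tau': [0.426, -40.141, -10.502, -12.339, -0.039, 0.02, -0.004], 'tcp_pos': [425.162, -189.356, 149.289], 'ee_rot': [0.713, 0.701, -0.003, -0.001], 'ft_force': [-0.082, 1.145, -0.738], 'wrist_torque': [-0.001, -0.054, -0.007], 'gripper_width': 58.594} 18.8
```

View pics/q_wrist.png

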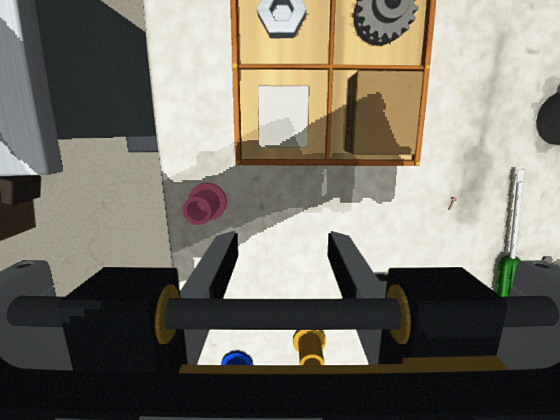

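```bash
python3 - <<'E'
from h import *
f=load('q_wrist')
seg(f,'wrist',284,116,20,29,25,50)
seg(f,'wrist',385,110,44,52,48,60)
C=cloud('wrist',f['d'],f['tcp'],f['rot']);print(C[205,320],C[85,245])
hsv=cv2.cvtColor(f['im'],cv2.COLOR_BGR2HSV)
m=((hsv[...,0]>5)&(hsv[...,0]<28)&(hsv[...,1]>60)).astype(np.uint8);m[175:]=0;m[:,:228]=0;m[:,436:]=0
m=cv2.morphologyEx(m,cv2.MORPH_CLOSE,np.ones((9,9)))
h=cv2.approxPolyDP(cv2.convexHull(max(cv2.findContours(m,0,1)[0],key=cv2.contourArea)),4,True)[:,0]
print(h.tolist(),rays('wrist',h,13,f['tcp'],f['rot']).round(1).tolist())
E
```

```text
(284, 116) n 3060 z [23.8 25.  26.3] circ [ 427.4 -102.3] 75.7 rect ((427.3630065917969, -102.83797454833984), (58.717098236083984, 49.935089111328125), 89.01070404052734)
(385, 110) n 5407 z [46.8 48.  49.2] circ [ 523.1 -101.5] 93.6 rect ((522.9854736328125, -101.76445007324219), (74.19090270996094, 61.13554763793945), 88.95858764648438)
[ 4.68623241e+02 -2.00121139e+02 -5.37563224e-02] [387.83694912 -68.35799503   1.58639033]
[[435, 0], [418, 165], [235, 164], [230, 0]] [[576.1, 5.9, 13.0], [572.6, -153.8, 13.0], [374.8, -149.9, 13.0], [378.1, 7.9, 13.0]]
```

```bash
python3 - <<'E'
import cv2
im=cv2.imread('pics/q_wrist.png');cv2.imwrite('pics/q1.png',cv2.resize(im[55:175,225:345],(600,600),interpolation=cv2.INTER_CUBIC))
E
```

```text
(no output)
```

View pics/q1.png

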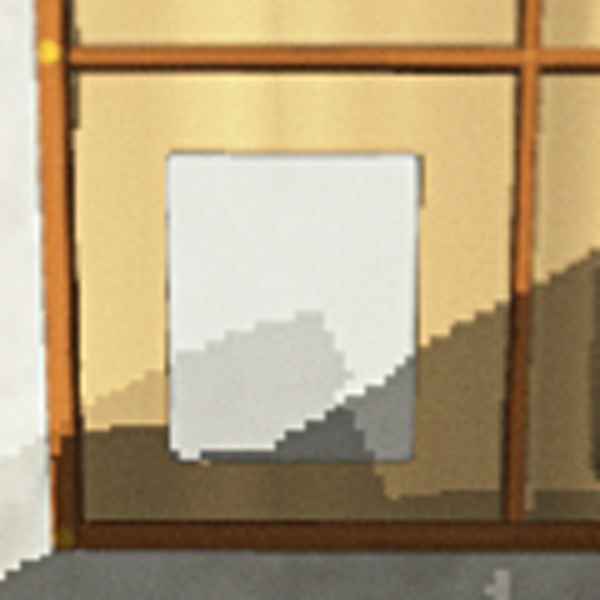

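```bash
python3 - <<'E'
from h import *
f=load('q_wrist');t,r=f['tcp'],f['rot']
p=lambda x,y,z: rays('wrist',[(225+x/5-.4,55+y/5-.4)],z,t,r)[0].round(1)
print('right rim outer',p(300,549,13),'inner',p(300,521,13),'strip',p(300,47,11),p(300,70,11))
print('front rim outer',p(43,300,13),'inner',p(72,300,13),'strip',p(513,300,11),p(531,300,11))
print('carton',[p(x,y,25) for x,y in((166,153),(422,153),(170,460),(412,460))])
E
```

```text
right rim outer [ 428.3 -151.2   13. ] inner [ 428.4 -145.2   13. ] strip [429.8 -50.6  11. ] [429.7 -54.9  11. ]
front rim outer [375.7 -98.8  13. ] inner [381.7 -98.9  13. ] strip [ 473.4 -100.3   11. ] [ 477.2 -100.4   11. ]
carton [array([403.3, -72.3,  25. ]), array([453.2, -73.2,  25. ]), array([ 402. , -131.4,   25. ]), array([ 451.4, -132.2,   25. ])]
```

Against the pocket's edges in this same view the carton is 0.1 mm off in x, about 2 mm off in y, and square. That is acceptable. Now the bush.

```bash
python3 - <<'E'
from h import *
f=load('k_wrist')
seg(f,'wrist',358,125,41,50,45,30)
seg(f,'wrist',350,130,4,50,6,35)
f=load('l_wrist')
seg(f,'wrist',436,171,41,50,45,30)
E
```

```text
(358, 125) n 373 z [42.6 44.8 46.1] circ [ 456.7 -383.9] 30.0 rect ((456.1531677246094, -384.03704833984375), (27.333906173706055, 29.285425186157227), 0.5431863069534302)
(350, 130) n 1248 z [ 5.3 17.5 45.5] circ [ 457.  -386.9] 48.4 rect ((455.50885009765625, -385.7137451171875), (46.10942459106445, 42.24861145019531), 66.2412338256836)
(436, 171) n 1216 z [41.9 44.8 46. ] circ [ 456.5 -382.9] 31.6 rect ((456.58990478515625, -382.986083984375), (28.851715087890625, 30.982507705688477), 18.49077606201172)
```

>>> move_arm --motion '[[[-0.0388,0.007,0,0,-0.3],[-0.0388,0.007,0,0,-0.3],[-0.0388,0.007,0,0,-0.3],[-0.0388,0.007,0,0,-0.3],[-0.0388,0.007,0.02,0,-0.3],[0,0,0.02,0,-0.3],[0,0,0,0,-0.3],[0,0,0,0,-0.3],[0,0,0,0,-0.3],[0,0,0,0,-0.3]]]'

```text
time_s: 29.83
tcp_pos: [457.3, -381.6, 112.6]
ee_rot: [0.712, 0.702, -0.003, -0.0]
ft_force: [0.4, -0.9, 0.6]
gripper_width: 60.7
```

```bash
python3 look.py r wrist; python3 - <<'E'
from h import *
f=load('r_wrist')
seg(f,'wrist',282,225,41,50,45,60)
print('yaw',R.from_quat(f['rot']).as_euler('xyz',degrees=True))
E
```

```text
{'time_s': 29.883, 'q': [1.219, 0.877, -1.015, 1.744, 0.866, 1.041, -0.135], 'dq': [0.006, 0.0, 0.01, -0.003, 0.003, -0.0, -0.001], 'tau': [0.022, -52.071, -13.775, -12.358, -0.054, 0.033, 0.001], 'tcp_pos': [457.146, -382.01, 112.569], 'ee_rot': [0.713, 0.701, -0.003, -0.0], 'ft_force': [0.763, -0.16, -0.123], 'wrist_torque': [-0.049, -0.116, 0.047], 'gripper_width': 60.702} 18.8
(282, 225) n 493 z [43.  44.9 46.1] circ [ 456.8 -381.9] 30.7 rect ((456.841064453125, -381.9182434082031), (30.25306510925293, 28.281293869018555), 89.23153686523438)
yaw [-179.75495555    0.19841376   89.12988436]
```

View pics/r_wrist.png

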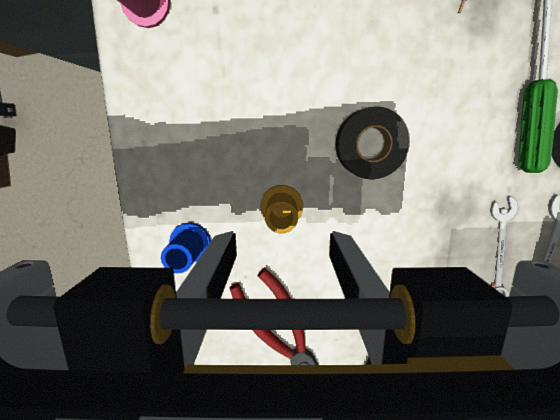

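The brass bush is at (281,210) between the open jaws, with the blue one clear to the left at (187,245). I descend.

>>> move_arm --motion '[[[0,0,0.03,0,-0.3],[0,0,0.035,0,-0.3],[0,0,0.025,0,-0.3],[0,0,0.008,0,-0.3],[0,0,0,0,-0.3],[0,0,0,0,-0.3],[0,0,0,0,-0.3]]]'

```text
time_s: 30.47
tcp_pos: [457.1, -383.9, 15.2]
ee_rot: [0.714, 0.701, -0.003, 0.001]
ft_force: [0.6, 0.1, 0.2]
gripper_width: 61.1
```

>>> move_arm --motion '[[[0,0,0,0,0.6],[0,0,0,0,0.6],[0,0,0,0,0.6],[0,0,0,0,0.6],[0,0,0,0,0.6],[0,0,0,0,0.6]]]' --squeeze 30

```text
time_s: 30.97
tcp_pos: [455.5, -383.7, 13.3]
ee_rot: [0.714, 0.7, -0.003, -0.001]
ft_force: [-1.5, -0.1, 1.4]
gripper_width: 29.5
```

```bash
python3 st.py
```

```text
[ 1.169  0.999 -0.906  1.793  1.015  0.901 -0.241] [ 455.5 -383.7   13.3] [-1.5 -0.1  1.4] yaw [-179.68    0.19   88.92]
```

>>> move_arm --motion '[[[0,0,-0.03,0,0.6],[0,0,-0.04,0,0.6],[0,0,-0.03,0,0.6],[0.03635,-0.0027,0,0,0.6],[0.03635,-0.0027,0,0,0.6],[0.03635,-0.0027,0,0,0.6],[0.03635,-0.0027,0,0,0.6],[0.03635,-0.0027,0,0,0.6],[0.03635,-0.0027,0,0,0.6],[0.03635,-0.0027,0,0,0.6]]]'

```text
time_s: 31.8
tcp_pos: [441.1, -127.1, 112.3]
ee_rot: [0.714, 0.7, -0.003, -0.001]
ft_force: [0.9, -0.0, -1.9]
gripper_width: 29.4
```

```bash
python3 st.py
```

```text
[ 0.876  0.719 -1.019  2.105  0.868  0.83  -0.706] [ 441.1 -127.1  112.3] [ 0.9 -0.  -1.9] yaw [-1.7963e+02  1.7000e-01  8.8900e+01]
```

>>> move_arm --motion '[[[0.03635,-0.0027,0,0,0.6],[0.03635,-0.0027,0,0,0.6],[0.03635,-0.0027,0,0,0.6],[0.03635,-0.0027,0,0,0.6],[0.03635,-0.0027,0,0,0.6],[0.0364,-0.0027,0,0,0.6],[0,0,0,0,0.6],[0,0,0,0,0.6],[0,0,0,0,0.6],[0,0,0,0,0.6]]]'

```text
time_s: 32.63
tcp_pos: [429.6, 88.3, 111.5]
ee_rot: [0.714, 0.7, -0.004, -0.001]
ft_force: [0.9, -0.1, -1.7]
gripper_width: 29.8
```

```bash
python3 st.py;python3 look.py s wrist
```

```text
[ 0.386  0.684 -0.99   2.155  0.852  0.778 -1.191] [429.6  88.3 111.5] [ 0.9 -0.1 -1.7] yaw [-179.61    0.25   88.82]
{'time_s': 32.683, 'q': [0.387, 0.683, -0.99, 2.155, 0.852, 0.778, -1.191], 'dq': [0.006, -0.002, -0.003, -0.003, -0.001, -0.004, -0.002], 'tau': [-0.596, -40.535, -9.902, -10.479, -0.049, -0.059, 0.004], 'tcp_pos': [429.688, 88.173, 111.541], 'ee_rot': [0.715, 0.7, -0.004, -0.001], 'ft_force': [0.01, -0.254, -0.896], 'wrist_torque': [-0.025, -0.086, -0.042], 'gripper_width': 29.641} 18.8
```

View pics/s_wrist.png

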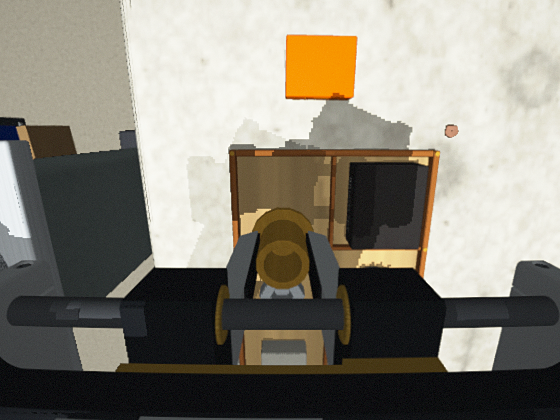

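The bush is held at (284,250). The front left pocket's rim edge is at row 150, the front rim at column 231 and the strip at column 332. I check the pocket's centre in this view.

```bash
python3 - <<'E'
from h import *
f=load('s_wrist');t,r=f['tcp'],f['rot']
im=f['im'];cv2.imwrite('pics/s1.png',cv2.resize(im[140:260,220:340],(600,600),interpolation=cv2.INTER_CUBIC))
print(rays('wrist',[(280,150),(280,156)],13,t,r).round(1),rays('wrist',[(231,170),(236,170)],13,t,r).round(1),rays('wrist',[(331,180),(335,180)],11,t,r).round(1))
z=t[2]-13.4
seg(f,'wrist',284,262,z+42,z+50,z+45,40)
E
```

```text
[[428.9 143.8  13. ]
 [428.7 138.3  13. ]] [[381.7 126.   13. ]
 [386.5 125.9  13. ]] [[477.4 114.2  11. ]
 [481.3 114.2  11. ]]
(284, 262) n 1463 z [140.9 143.1 145.9] circ [431.6  96.2] 43.3 rect ((433.7560119628906, 90.80697631835938), (41.77691650390625, 30.73701286315918), 16.662281036376953)
```

View pics/s1.png

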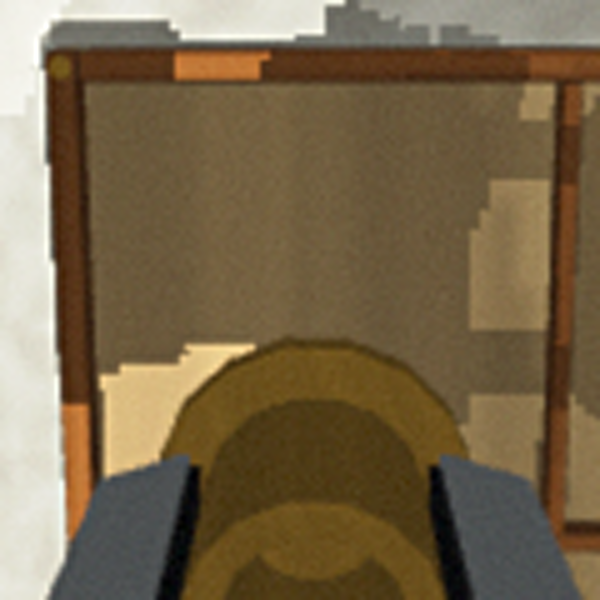

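```bash
python3 - <<'E'
from h import *
f=load('s_wrist');t,r=f['tcp'],f['rot'];z=t[2]-13.4
for zz in (z,z+6): print(rays('wrist',[(283,207.4)],zz,t,r).round(1))
p=lambda x,y,z: rays('wrist',[(220+x/5-.4,140+y/5-.4)],z,t,r)[0].round(1)
print(p(163,460,z+6),p(468,460,z+6)); print('front rim inner',p(95,300,13),p(90,200,13),'strip left',p(550,300,11),'left rim inner',p(320,80,13),'outer',p(320,47,13))
E
```

```text
[[431.4 110.5  98.1]]
[[431.5 112.  104.1]]
[410.4  95.5 104.1] [451.5  94.8 104.1]
front rim inner [387.3  97.   13. ] [387.5 116.7  13. ] strip left [476.5  94.8  11. ] left rim inner [432.1 138.6  13. ] outer [432.2 144.7  13. ]
```

Compared within this one view, the bush needs about +0.8 mm in x and +2.5 mm in y. I apply that while lowering.

>>> move_arm --motion '[[[0.0025,0.0008,0.03,0,0.6],[0,0,0.03,0,0.6],[0,0,0.02,0,0.6],[0,0,0.01,0,0.6],[0,0,0,0,0.6],[0,0,0,0,0.6],[0,0,0,0,0.6],[0,0,0,0,0.6]]]'

```text
time_s: 33.35
tcp_pos: [430.9, 91.9, 22.6]
ee_rot: [0.714, 0.7, -0.002, -0.001]
ft_force: [-0.1, -0.6, -1.7]
gripper_width: 29.5
```

>>> move_arm --motion '[[[-0.0005,0,0.004,0,0.6],[0,0,0.0015,0,0.6],[0,0,0,0,0.6],[0,0,0,0,0.6],[0,0,0,0,0.6]]]'

```text
time_s: 33.77
tcp_pos: [430.1, 91.6, 16.4]
ee_rot: [0.714, 0.7, -0.003, -0.001]
ft_force: [-1.0, -0.7, -2.4]
gripper_width: 29.5
```

>>> move_arm --motion '[[[0,0,0.0006,0,0.6],[0,0,0,0,0.6],[0,0,0,0,0.6],[0,0,0,0,0.6]]]'

```text
time_s: 34.1
tcp_pos: [430.1, 91.6, 16.3]
ee_rot: [0.714, 0.701, -0.003, -0.001]
ft_force: [-0.5, -1.9, 6.1]
gripper_width: 29.5
```

>>> move_arm --motion '[[[0,0,0,0,0.3],[0,0,0,0,0],[0,0,0,0,-0.25],[0,0,0,0,-0.25],[0,0,-0.02,0,-0.25],[0,0,-0.03,0,-0.25],[0,0,-0.04,0,-0.25],[0,0,-0.04,0,-0.25],[-0.03,0,-0.04,0,-0.25],[-0.03,0,0,0,-0.25]]]'

```text
time_s: 34.93
tcp_pos: [433.7, 40.3, 184.6]
ee_rot: [0.712, 0.702, 0.002, 0.002]
ft_force: [1.3, -0.2, -0.7]
gripper_width: 58.8
```

>>> move_arm --motion '[[[-0.03,0,0,0,-0.25],[0,0,0,0,-0.25],[0,0,0,0,-0.25],[0,0,0,0,-0.25],[0,0,0,0,-0.25]]]'

```text
time_s: 35.35
tcp_pos: [429.4, 8.3, 179.3]
ee_rot: [0.713, 0.701, -0.003, -0.001]
ft_force: [-0.6, 0.4, 0.2]
gripper_width: 58.5
```

```bash
python3 look.py t wrist; python3 st.py; python3 - <<'E'
from h import *
f=load('t_wrist')
try: seg(f,'wrist',282,125,44,52,48,50)
except Exception as e: print(e)
E
```

```text
{'time_s': 35.4, 'q': [0.679, 0.58, -1.126, 2.107, 0.687, 0.895, -0.869], 'dq': [-0.007, 0.0, 0.002, -0.002, 0.001, 0.001, 0.002], 'tau': [0.439, -35.319, -9.113, -13.321, -0.036, -0.007, -0.003], 'tcp_pos': [429.431, 8.432, 179.328], 'ee_rot': [0.713, 0.701, -0.003, -0.001], 'ft_force': [-0.809, 0.928, 0.271], 'wrist_torque': [0.002, -0.105, -0.0], 'gripper_width': 58.884} 18.8
[ 0.679  0.58  -1.126  2.107  0.687  0.895 -0.869] [429.4   8.4 179.3] [-0.8  0.9  0.3] yaw [-1.7967e+02  1.3000e-01  8.9060e+01]
(282, 125) n 351 z [46.6 47.9 49.1] circ [431.3  92.9] 29.9 rect ((431.257080078125, 92.72679138183594), (28.652435302734375, 27.719409942626953), 89.02893829345703)
```

View pics/t_wrist.png

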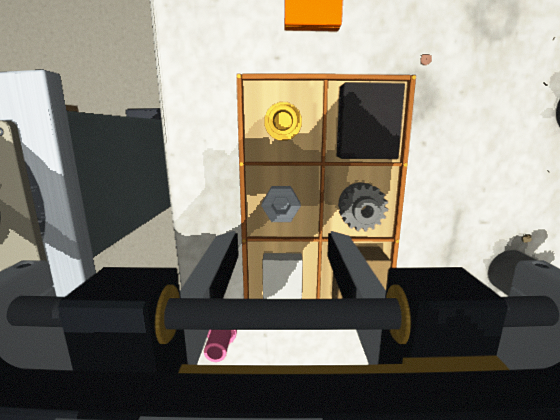

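The bush stands at (282,121) in the front left pocket, with the nut at (280,204) and the gear at (366,208). I move the arm aside for a final check.

>>> move_arm --motion '[[[-0.035,0.005,0,0,-0.25],[-0.035,0.005,0,0,-0.25],[-0.035,0.005,0,0,-0.25],[-0.035,0.005,0,0,-0.25],[-0.035,0.005,0,0,-0.25],[-0.035,0.005,0,0,-0.25],[-0.035,0.005,0,0,-0.25],[-0.035,0.005,0,0,-0.25],[-0.035,0,0,0,-0.25],[0,0,0,0,-0.25]]]'

```text
time_s: 36.23
tcp_pos: [463.1, -315.6, 178.6]
ee_rot: [0.717, 0.697, -0.004, -0.001]
ft_force: [-0.1, -1.6, 0.3]
gripper_width: 59.2
```

>>> move_arm --motion '[[[0,0,0,0,-0.25],[0,0,0,0,-0.25],[0,0,0,0,-0.25]]]'

```text
time_s: 36.48
tcp_pos: [464.1, -306.4, 180.2]
ee_rot: [0.712, 0.702, -0.003, -0.001]
ft_force: [-0.2, -0.5, 0.6]
gripper_width: 58.9
```

```bash
python3 look.py u top side wrist; python3 - <<'E'
import cv2,numpy as np
a=cv2.imread('pics/u_top.png')[155:255,205:345];b=cv2.imread('pics/u_side.png')[150:270,190:340]
cv2.imwrite('pics/u1.png',np.hstack([cv2.resize(a,(400,286),interpolation=cv2.INTER_CUBIC),cv2.resize(b,(357,286),interpolation=cv2.INTER_CUBIC)]))
E
```

```text
{'time_s': 36.633, 'q': [1.18, 0.759, -1.104, 1.789, 0.767, 1.099, -0.216], 'dq': [0.007, 0.001, 0.006, -0.005, 0.0, 0.001, 0.001], 'tau': [0.017, -46.887, -13.005, -14.233, -0.054, 0.025, -0.002], 'tcp_pos': [463.923, -307.229, 180.33], 'ee_rot': [0.713, 0.701, -0.003, -0.001], 'ft_force': [-0.061, -0.105, 0.913], 'wrist_torque': [-0.028, -0.158, 0.018], 'gripper_width': 58.637} 18.8
```

View pics/u1.png

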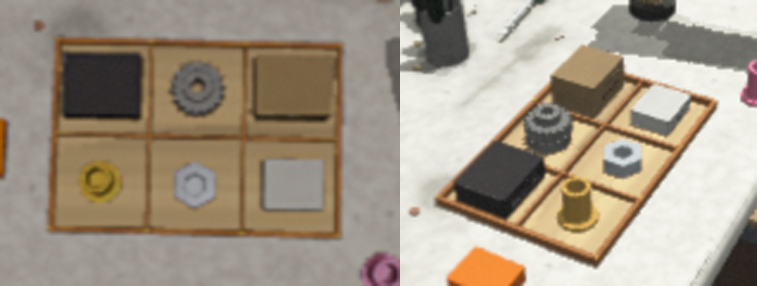

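View pics/u_top.png

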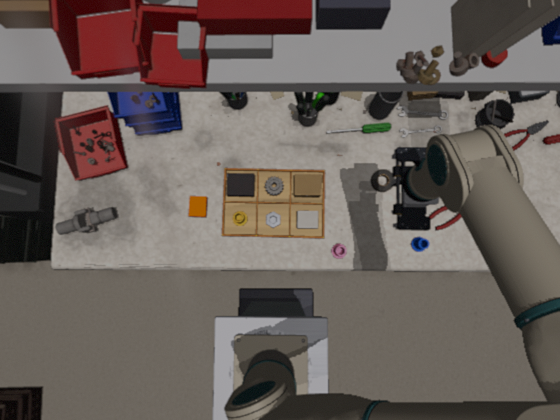

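Top and side views agree: every part is in its pocket, the cartons are unmoved and the arm touches nothing.

```bash
python3 -c "
from plant import arm;print(arm.sign_off())"
```

```text
the job is handed in; nothing more can be done
None
```

The job is done and handed in at about 36.6 s of the 136 s allowed. I placed the parts in the order asked: bearing, gear on top of it hub up, nut, white carton, brass bush.

| Part | Last wrist-camera check |
|---|---|
| Bearing | within about 0.5 mm of its pocket centre |
| Gear | within about 1 mm of the bearing's centre, hub top at the expected 46 mm height |
| Nut | flat, about 1 mm off centre |
| White carton | flat and square to the tray to about 0.1°; 0.1 mm off centre in x, about 2 mm off to the right in y, left as it was |
| Brass bush | upright on its flange, within about 2 mm of its pocket centre |

- **Final look:** the last top and side pictures show every part in its pocket. The brown and black cartons, the orange carton and the other bushes are where they were. The arm hid the tape roll in the last top view, but it was in place in the wrist view just before I picked up the brass bush.
- **Camera disagreement:** the fixed top camera differed from the wrist camera by about 3–8 mm in position. I worked from the wrist camera, checking parts against the tray edges in the same view where I could. The wrist camera's own readings moved by 1–2 mm when the tool was turned.
- **Forces:** the highest force reading shown after any move was about 7 N.

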